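# Pack the travelling bench kit into its foam tray

### The job

Pack the travelling kit: put the brass dapping cube, the charcoal block, the eye loupe and the round burr stand each into the foam cutout in the wooden tray that is shaped for it, upright and sitting fully down on the cutout's floor. The black film canister and the flat blue-rimmed tin do not belong to the kit: leave them standing where they are.

Things in the scene. Friction and masses are not known exactly. Their poses are not given: they have to be found in the camera images.
- dapping_cube: Brass dapping block, a 40 mm cube with round hollows in its faces, about 0.6 kg. Origin: centre of the underside; sides along x and y, z up. Belongs in the square cutout.
- charcoal_block: Black charcoal soldering block, a plain brick 36 mm (x) x 60 mm (y) x 24 mm high. Origin: centre of the underside, z up. Belongs in the oblong cutout.
- loupe: Eye loupe: a squat black hollow cone standing on its wide end, 34 mm across at the foot, 28 mm high, open at the top; it grips like a 34 mm cylinder. Origin: centre of the underside, z up. Belongs in the small round cutout.
- burr_stand: Turned wooden burr stand: a round base 56 mm across and 26 mm high, to grip by, with thin steel burrs standing in its top up to 52 mm above the underside. Origin: centre of the underside, z up. Belongs in the large round cutout.
- film_can: Looks like the loupe but stays where it is: black straight-sided film canister with a closed lid, 34 mm across, 48 mm high. Origin: centre of the underside.
- blue_tin: Does not belong to the kit, stays where it is: flat round tin with a blue rim, 61 mm across, 17 mm high. Origin: centre of the underside. (Mind, when travelling: the desk lamp's hood hangs over the back of the bench, beyond about x = 0.72, from y = 0.1 to the right, at wrist height.)
- insert_cube: Fixed grey foam insert, 92 x 92 x 28 mm, one of four that fill a wooden tray (196 mm square, 26 mm high) two by two in changing order. Origin: centre of its underside, 5 mm above the bench; z up; sides along x, y. Cutout in the middle of its top: 12 mm deep, floor 16 mm above the origin, mouth chamfered 4 mm. Square cutout, 48 x 48 mm, sides along the block's sides.
- insert_charcoal: Fixed grey foam insert, 92 x 92 x 28 mm, one of four that fill a wooden tray (196 mm square, 26 mm high) two by two in changing order. Origin: centre of its underside, 5 mm above the bench; z up; sides along x, y. Cutout in the middle of its top: 12 mm deep, floor 16 mm above the origin, mouth chamfered 4 mm. Oblong cutout, 44 mm along x by 68 mm along y.
- insert_loupe: Fixed grey foam insert, 92 x 92 x 28 mm, one of four that fill a wooden tray (196 mm square, 26 mm high) two by two in changing order. Origin: centre of its underside, 5 mm above the bench; z up; sides along x, y. Cutout in the middle of its top: 12 mm deep, floor 16 mm above the origin, mouth chamfered 4 mm. Small round cutout, 42 mm across.
- insert_stand: Fixed grey foam insert, 92 x 92 x 28 mm, one of four that fill a wooden tray (196 mm square, 26 mm high) two by two in changing order. Origin: centre of its underside, 5 mm above the bench; z up; sides along x, y. Cutout in the middle of its top: 12 mm deep, floor 16 mm above the origin, mouth chamfered 4 mm. Large round cutout, 64 mm across.
There are look-alikes about, which are no part of the job. Several things look just like the dapping_cube: the one meant starts nearest to the robot's base. What is shaped like the loupe but green is not meant.

How it is judged:
By the outcome, as a careful person would: the job done as asked, in the order asked, and still so for the second after the job is handed in, with the robot touching nothing.
It also fails if it takes over 104 s, if anything falls off the work surface, if the arm or the gripper's body presses on something with over 40 N, if the wrist force passes 120 N, or if a joint passes its speed limit or range.

### The arm

A 6-joint arm with a two-finger parallel gripper is mounted at the origin on a cart in front of the work surface, level with it; the furniture and walls round the work are solid. World frame = base frame: x ahead of the robot, y to its left, z up, the work surface at z = 0. Lengths are in m, angles in rad, forces in N, time in s.
With the tool pointing down it reaches from about 0.3 to 0.875 m from the base axis. Payload 6.4 kg.
Tool frame: the origin (TCP) lies midway between the tips of the shut fingers; the grasp point (between the pads) lies 19 mm behind it; z points along the fingers, y is the direction in which the jaws open and shut (so a half turn about z gives the same grasp; the last joint's range is limited). The gripper opens to 85 mm and grips with 20 to 120 N. Pads are 22 mm wide; open, the fingers measure 114 mm over their backs; the gripper's body (76 mm by 85 mm) begins 54 mm behind the grasp point. The pads swing forward as they close: fully open they stand 13 mm farther back than shut.
Start: joints at [-1.535, 0.181, 1.607, -0, 1.354, -0.206], TCP at [0.138, -0.558, 0.231] pointing down, gripper open.
Joint ranges: [-2.99, 2.99], [-0.89, 2.07], [0.3, 2.58], [-1.14, 4.28], [0, 2.63], [-3.12, 3.12]. Speed limits (rad/s): [2.57, 2.57, 3.01, 3.14, 3.14, 3.14].

### API

Orientations are given as a unit quaternion [w, x, y, z].
In Python, from bench import ctrl gives the robot as it stands.
- The arm moves only by the tool apply_moves, never from a script. Its argument "plan" is a list of rows, each an object with "translation": the shift along the tool's x, y, z in m, a list of three; "angular": the turn, a rotation vector about the tool's x, y, z in rad, a list of three; "hand": the finger opening in m, from 0 to 0.0854. In form: [{"translation": [x, y, z], "angular": [rx, ry, rz], "hand": hand}, ...]. A call has 1 to 10 rows; each row shifts and turns the commanded pose from where the row before left it, along the tool's axes as they then stand; what a row does not reach is not made up. A row lasts 1/8 s, in which the tool goes at most 62.5 mm and 10.7 degrees, less where a joint would pass 70% of its speed; a pose out of reach is approached as far as the arm can. A call with a gripper value outside its range is refused whole. The fingers move at their own pace and stop on an object; the grip force is fixed at half the most. Time passes only in rows, so rows that do not move let the fingers close. It gives the time, the measured TCP pose, the force and the opening at its end, in the units of the state.
- ctrl.get_obs(): the state, without advancing time (a new reading comes with each control period).
- ctrl.camera(name): name is "scene" or "top"; returns a dict with "img" (400x640x3 uint8, red, green, blue), "K" (3x3 intrinsics, pixels), "eye" and "orientation" of the camera in the world. Camera axes: x right, y up, looking along -z (the intrinsics and any distortion apply to the point x, -y, -z); pixel columns grow to the right and rows downward; lengths in m; the calibration is good to about 2 mm. A picture is of the moment at which its call begins. There is no depth.
- ctrl.hand_in(): hands the job in, once; it reports no verdict.
The state is a dict: "time_s": time; "q": joint angles; "dq": joint speeds; "joint_efforts": joint torques, N m; "eef_pos": TCP position; "eef_rot": TCP orientation; "wrist_force": force on the tool from outside, world axes, zero at the start; "torque": the same for the moment, N m; "opening": opening from 0.0 (shut) to 1.0 (fully open).
Only numpy, scipy, OpenCV 4.12 (cv2) and the standard library are available. Lean on these libraries where they do the work, as an engineer would, in place of code of your own. Each camera call takes 0.05 s, during which the arm holds its last target.

## Working session

There is one attempt and no reset: what is moved stays moved. The work goes in short steps, Python scripts to look and compute and a tool call to move; the robot and the scene stay as the last step left them, time stands still between calls to the robot, and variables do not carry over. Pictures are saved under pics/ and viewed, and the job is handed in when it is done.

Besides the shell and the picture viewer there is one more tool, called after "Emit:" in YAML: its name, and indented under it one key for each argument. apply_moves: Moves the arm, as the interface text tells. Its arguments: {"type":"object","properties":{"plan":{"type":"array","items":{"type":"object","properties":{"translation":{"type":"array","items":{"type":"number"}},"angular":{"type":"array","items":{"type":"number"}},"hand":{"type":"number"}}}}},"required":["plan"]}

```bash
ls; mkdir -p pics; python3 - <<'E'
from bench import ctrl
import cv2
for n in ("scene","top"):
    c=ctrl.camera(n); cv2.imwrite(f"pics/{n}0.png",cv2.cvtColor(c["img"],cv2.COLOR_RGB2BGR)); print(n,c["K"],c["eye"],c["orientation"],c.keys())
print(ctrl.get_obs())
E
```

```text
pics
scene [[464.12454669   0.         321.62614866]
 [  0.         464.12454669 189.88163868]
 [  0.           0.           1.        ]] [-0.11159992  0.55161658  0.74627812] [-0.39438913 -0.18286436  0.37632771  0.81816581] dict_keys(['img', 'K', 'eye', 'orientation'])
top [[471.51009268   0.         319.20462759]
 [  0.         471.51009268 201.19118689]
 [  0.           0.           1.        ]] [0.40587737 0.04546261 1.34896426] [ 0.70868373  0.03481302 -0.03809499 -0.70363641] dict_keys(['img', 'K', 'eye', 'orientation'])
{'time_s': 0.1, 'q': array([-1.53532957e+00,  1.81498886e-01,  1.60792506e+00,  2.73503298e-06,
        1.35380612e+00, -2.06294267e-01]), 'dq': array([-0.00064211, -0.00221748, -0.00354147, -0.00036196, -0.00030258,
        0.0007782 ]), 'joint_efforts': array([ 2.75437844e-05, -4.45880198e+01, -3.52241743e+01, -2.43096119e-04,
        4.07664731e-03, -9.51842679e-06]), 'eef_pos': array([ 0.13766496, -0.5577527 ,  0.23044794]), 'eef_rot': array([-8.15604899e-04,  9.92702546e-01,  1.20586008e-01,  7.11738753e-05]), 'wrist_force': array([-0.11319242, -0.0364704 , -0.00327162]), 'torque': array([0.00216904, 0.00229927, 0.00899109]), 'opening': 1.0012587923900118}
```

View pics/scene0.png

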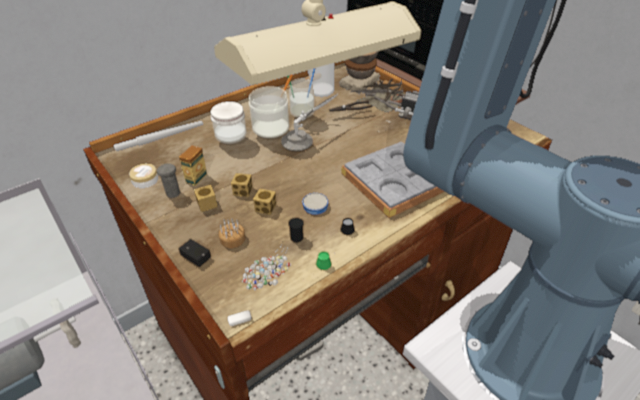

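View pics/top0.png

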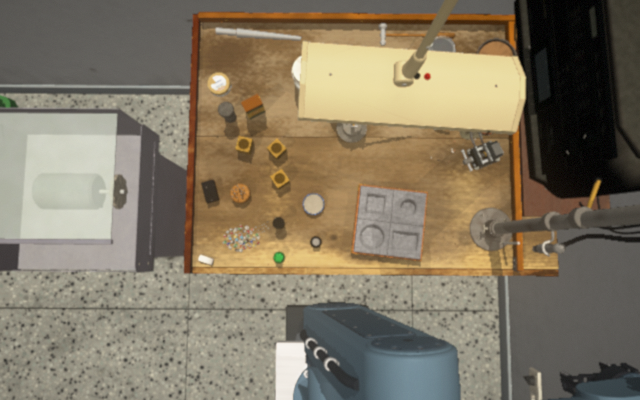

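```bash
cat > h.py <<'E'
import numpy as np, cv2
from scipy.spatial.transform import Rotation as R
from bench import ctrl
def cam(n):
    c=ctrl.camera(n); return c
def rot(c):
    w,x,y,z=c["orientation"]; return R.from_quat([x,y,z,w]).as_matrix()
def unproj(c,u,v,z):
    K=np.array(c["K"]); d=np.array([(u-K[0,2])/K[0,0],-(v-K[1,2])/K[1,1],-1.])
    d=rot(c)@d; e=np.array(c["eye"]); return e+d*(z-e[2])/d[2]
def proj(c,p):
    K=np.array(c["K"]); q=rot(c).T@(np.array(p)-c["eye"]); return K[0,0]*q[0]/-q[2]+K[0,2], K[1,1]*-q[1]/-q[2]+K[1,2]
def crop(c,u0,v0,u1,v1,s,name):
    im=cv2.cvtColor(c["img"],cv2.COLOR_RGB2BGR)[v0:v1,u0:u1]
    im=cv2.resize(im,None,fx=s,fy=s,interpolation=cv2.INTER_CUBIC)
    for u in range((u0+9)//10*10,u1,10):
        cv2.line(im,(int((u-u0+.5)*s),0),(int((u-u0+.5)*s),6 if u%50 else 14),(0,0,255),1)
        if u%20==0: cv2.putText(im,str(u),(int((u-u0+.5)*s)-10,24),0,.35,(0,0,255),1)
    for v in range((v0+9)//10*10,v1,10):
        cv2.line(im,(0,int((v-v0+.5)*s)),(6,int((v-v0+.5)*s)),(0,0,255),1)
        if v%20==0: cv2.putText(im,str(v),(8,int((v-v0+.5)*s)+4),0,.35,(0,0,255),1)
    cv2.imwrite("pics/"+name,im)
E
python3 - <<'E'
from h import *
c=cam("top"); crop(c,195,130,335,270,5.6 and 5,"t1.png"); crop(c,345,180,435,265,7,"t2.png")
s=cam("scene"); crop(s,170,160,370,300,4,"s1.png"); crop(s,330,130,450,220,6,"s2.png")
E
```

```text
(no output)
```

View pics/t1.png

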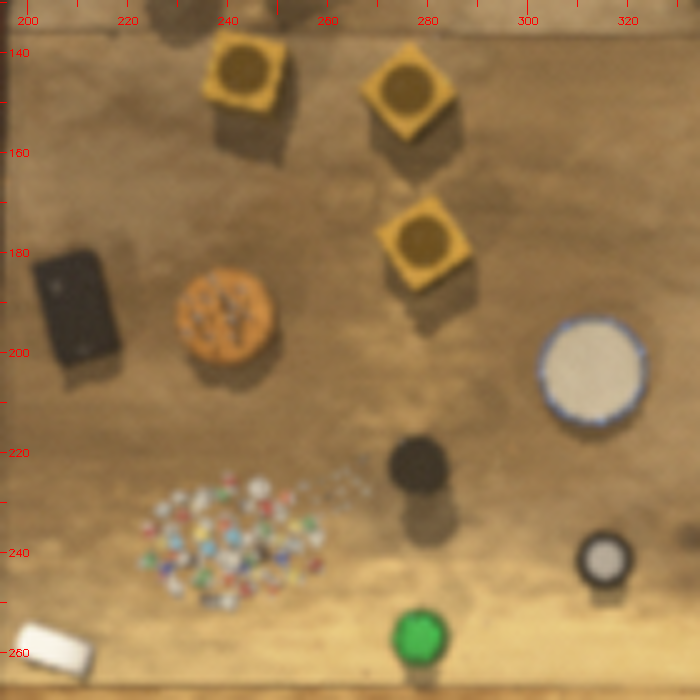

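View pics/t2.png

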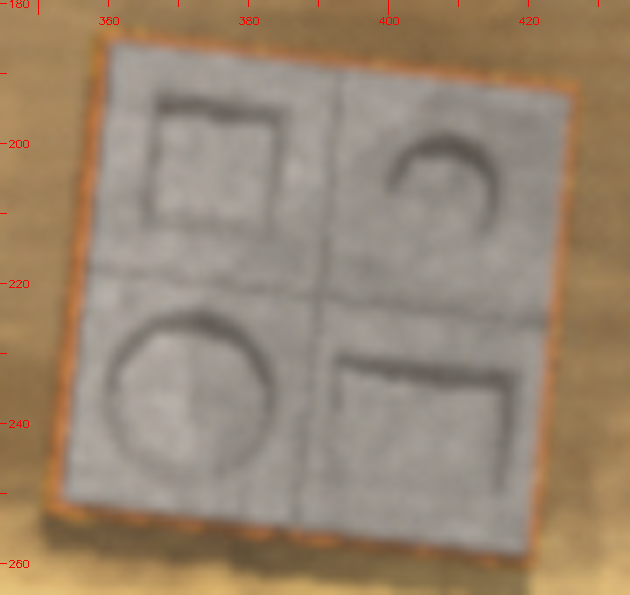

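View pics/s1.png

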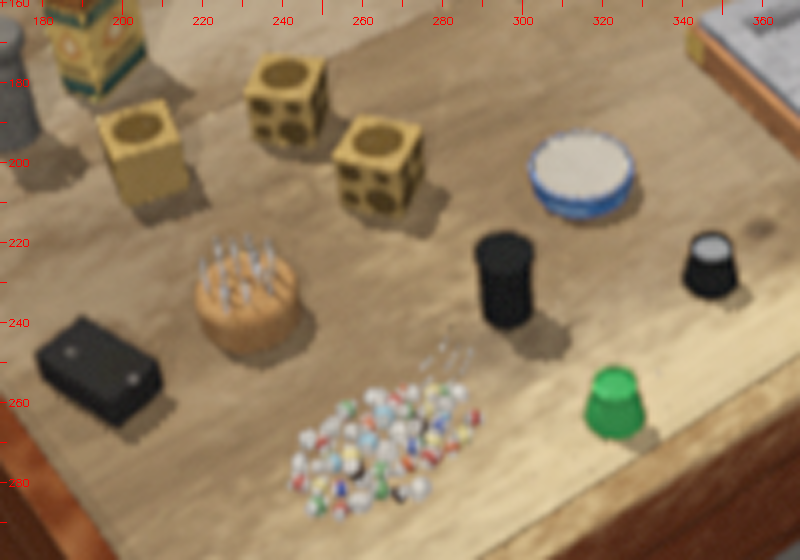

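View pics/s2.png

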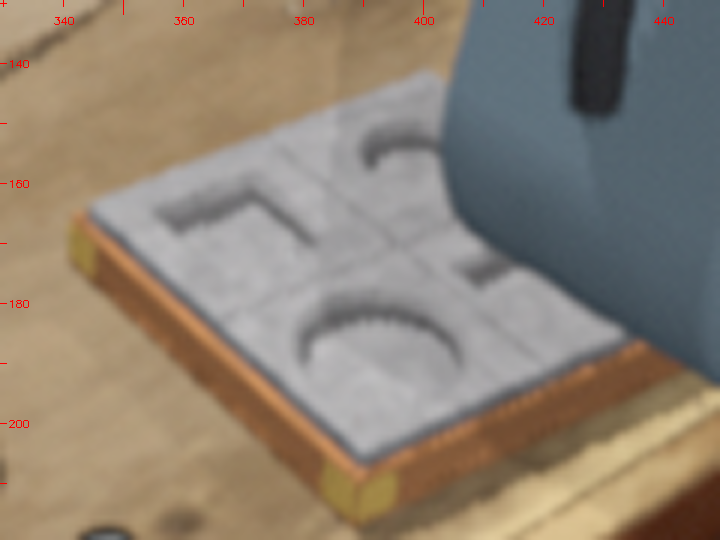

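```bash
cat > m.py <<'E'
from h import *
c=cam("top")
def A(x,y): return 195+x/5-.5,130+y/5-.5
def B(x,y): return 345+x/7-.5,180+y/7-.5
def P(l,pts,z,f=A):
    q=np.array([unproj(c,*f(*p),z) for p in pts]); print(l,q.mean(0).round(4),"r",np.hypot(*q.mean(0)[:2]).round(3))
    if len(q)==4:
        e=np.roll(q,-1,0)-q; print("  sides",np.linalg.norm(e,axis=1).round(4),"ang",np.degrees(np.arctan2(e[:,1],e[:,0])).round(1))
    return q.mean(0)
P("cube",[(430,196),(472,243),(418,293),(376,235)],.04)
P("cube2",[(409,42)],.04);P("cube2c",[(408,90)],.04);P("cube3c",[(243,70)],.04)
P("char",[(32,263),(95,247),(121,350),(68,367)],.024)
P("stand",[(224,316)],.026);P("loupe",[(605,560)],0.0);P("loupetop",[(605,560)],.028)
P("can",[(419,465)],.048);P("tin",[(592,370)],.017);P("green",[(420,637)],0.028)
P("foam",[(108,42),(572,92),(530,553),(62,498)],.033,B)
P("sq",[(218,166)],.033,B);P("lo",[(443,190)],.033,B);P("st",[(189,396)],.033,B);P("ch",[(425,425)],.033,B)
P("tray",[(95,35),(577,87),(536,562),(45,512)],.026,B)
E
python3 m.py
```

```text
cube [0.6064 0.1522 0.04  ] r 0.625
  sides [0.0357 0.0413 0.0405 0.0374] ang [-137.9  133.7   36.4  -53.2]
cube2 [0.7205 0.1625 0.04  ] r 0.739
cube2c [0.6929 0.1626 0.04  ] r 0.712
cube3c [0.7036 0.2559 0.04  ] r 0.749
char [0.5703 0.348  0.024 ] r 0.668
  sides [0.0366 0.0609 0.0312 0.0631] ang [ -75.1 -164.4  108.4   20.6]
stand [0.5653 0.2656 0.026 ] r 0.625
loupe [0.4299 0.0494 0.    ] r 0.433
loupetop [0.4294 0.0494 0.028 ] r 0.432
can [0.4806 0.1524 0.048 ] r 0.504
tin [0.5371 0.0576 0.017 ] r 0.54
green [0.386  0.1519 0.028 ] r 0.415
foam [ 0.4863 -0.1583  0.033 ] r 0.511
  sides [0.1875 0.1852 0.1866 0.1836] ang [-95.8 173.9  83.7  -5.8]
sq [ 0.5376 -0.1186  0.033 ] r 0.551
lo [ 0.5286 -0.2088  0.033 ] r 0.568
st [ 0.4455 -0.1066  0.033 ] r 0.458
ch [ 0.4347 -0.2004  0.033 ] r 0.479
tray [ 0.4856 -0.1575  0.026 ] r 0.511
  sides [0.1959 0.1917 0.1965 0.1931] ang [-95.8 174.2  84.6  -6. ]
```

```bash
python3 - <<'E'
from h import *
c=cam("top"); crop(c,420,120,640,300,3.5,"t3.png")
for p in [(490,229),(507,228)]: print(unproj(c,*p,0))
s=cam("scene")
def pr(p): return np.array(proj(s,p)).round(1)
for n,p in dict(cube=(.6064,.1522,.04),char=(.5703,.348,.024),stand=(.5653,.2656,.026),loupetop=(.4296,.0494,.028),can=(.4806,.1524,.048),foamSW=(.4863-.092*.9945+.092*.1045,-.1583+.092*.1045+.092*.9945,.033),foamNW=(.4863+.092*.9945+.092*.1045,-.1583-.092*.1045+.092*.9945,.033)).items(): print(n,pr(p))
E
```

```text
[ 0.469101   -0.45002678  0.        ]
[ 0.47231164 -0.4989092   0.        ]
cube [264.6 194.3]
char [196.  247.3]
stand [231.5 230.3]
loupetop [348.  220.4]
can [296.4 221.6]
foamSW [390.7 204.4]
foamNW [344.8 163.2]
```

View pics/t3.png

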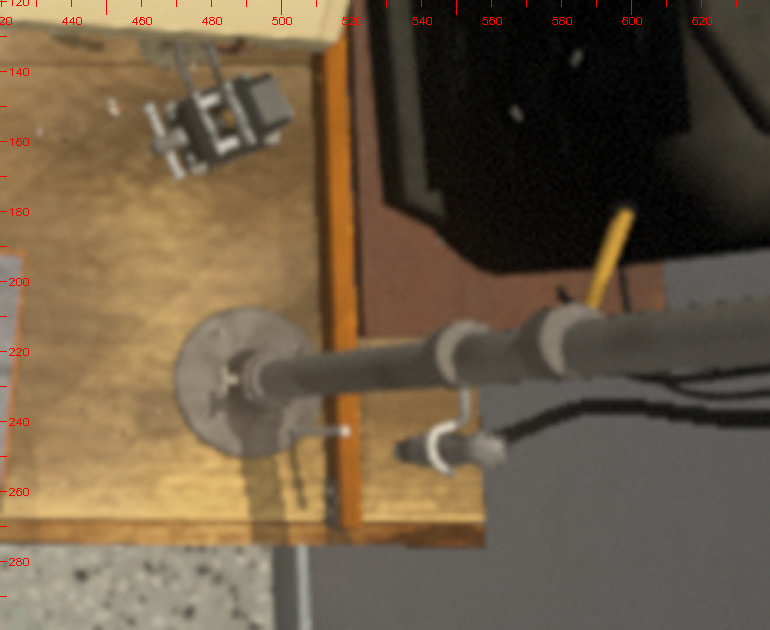

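```bash
python3 - <<'E'
from h import *
c=cam("top"); im=c["img"]
def fit(u0,v0,u1,v1,z,f):
    sub=cv2.resize(im[v0:v1,u0:u1],None,fx=8,fy=8,interpolation=cv2.INTER_CUBIC)
    m=f(sub.astype(int)).astype(np.uint8)
    cs,_=cv2.findContours(m,cv2.RETR_EXTERNAL,cv2.CHAIN_APPROX_NONE); k=max(cs,key=cv2.contourArea)
    b=cv2.boxPoints(cv2.minAreaRect(k))
    q=np.array([unproj(c,u0+(x+.5)/8-.5,v0+(y+.5)/8-.5,z) for x,y in b]); e=np.roll(q,-1,0)-q
    print(q.mean(0).round(4),np.linalg.norm(e,axis=1).round(4),np.degrees(np.arctan2(e[:,1],e[:,0])).round(1))
for t in (50,70,90):
  fit(265,164,295,195,.04,lambda s:(s[...,0]-s[...,2]>t)&(s[...,0]>150))
for t in (70,80,90):
  fit(196,174,225,210,.024,lambda s:s[...,0]<t)
  fit(350,180,432,262,.03,lambda s:(abs(s[...,0]-s[...,2])<t-40))
E
```

```text
[0.6103 0.1527 0.04  ] [0.0511 0.0516 0.0509 0.0515] [ -64.1 -154.5  115.8   25.7]
[0.6103 0.1527 0.04  ] [0.0511 0.0516 0.0509 0.0515] [ -64.1 -154.5  115.8   25.7]
[0.6073 0.153  0.04  ] [0.0427 0.0439 0.0426 0.0438] [ -53.4 -144.   126.5   36.2]
[0.5694 0.3489 0.024 ] [0.0354 0.0607 0.0353 0.0607] [ -75.3 -164.5  104.6   15.7]
[ 0.4851 -0.1586  0.03  ] [0.1857 0.1861 0.1856 0.1834] [ -6.3 -95.9 172.9  84.2]
[0.5692 0.3489 0.024 ] [0.0373 0.063  0.0371 0.063 ] [ -75.1 -164.3  104.8   15.9]
[ 0.4849 -0.1587  0.03  ] [0.1873 0.1875 0.1872 0.1848] [ -6.3 -95.9 172.9  84.2]
[0.5692 0.3488 0.024 ] [0.039  0.065  0.0388 0.065 ] [ -74.6 -163.8  105.3   16.4]
[ 0.4847 -0.1587  0.03  ] [0.1893 0.1888 0.1892 0.1861] [ -6.2 -95.8 172.9  84.3]
```

```bash
cat > g.py <<'E'
import sys
from h import *
def go(x,y,z,yang):
    o=ctrl.get_obs(); w,a,b,cc=o["eef_rot"]; M=R.from_quat([a,b,cc,w])
    T=M.as_matrix(); cur=np.degrees(np.arctan2(T[1,1],T[0,1]))
    d=(yang-cur+180)%360-180
    # desired orientation exactly down
    t=np.radians(yang); yt=np.array([np.cos(t),np.sin(t),0]); zt=np.array([0,0,-1.]); D=np.stack([np.cross(yt,zt),yt,zt],1)
    rv=R.from_matrix(T.T@D).as_rotvec()
    dp=np.array([x,y,z])-o["eef_pos"]
    print("t",o["time_s"],"pos",o["eef_pos"].round(4),"yang",cur.round(2),"F",np.round(o["wrist_force"],1),"open",round(o["opening"],3),"q",np.round(o["q"],2))
    print("rotvec",rv.round(4),"rows>=",np.degrees(np.linalg.norm(rv))/10.7,"\n shift in NEW tool axes",(D.T@dp).round(4),"world",dp.round(4),"rows>=",np.linalg.norm(dp)/.0625)
go(*map(float,sys.argv[1:5]))
E
python3 g.py .607 .1525 .2304 -52
```

```text
t 0.4 pos [ 0.1377 -0.5582  0.2311] yang -76.15 F [ 1.2 -0.1 -0.7] open 1.002 q [-1.54  0.18  1.61 -0.    1.35 -0.21]
rotvec [-3.000e-04 -1.000e-04 -4.214e-01] rows>= 2.25664298117756 
 shift in NEW tool axes [ 8.074e-01 -2.711e-01  7.000e-04] world [ 4.693e-01  7.107e-01 -7.000e-04] rows>= 13.626696773303513
```

Emit:
apply_moves:
  plan:
    - {"translation": [0,0,0],"angular": [0,0,-0.1405],"hand": 0.085}
    - {"translation": [0,0,0],"angular": [0,0,-0.1405],"hand": 0.085}
    - {"translation": [0,0,0],"angular": [0,0,-0.1405],"hand": 0.085}
    - {"translation": [0.0505,-0.0169,0],"angular": [0,0,0],"hand": 0.085}
    - {"translation": [0.0505,-0.0169,0],"angular": [0,0,0],"hand": 0.085}
    - {"translation": [0.0505,-0.0169,0],"angular": [0,0,0],"hand": 0.085}
    - {"translation": [0.0505,-0.0169,0],"angular": [0,0,0],"hand": 0.085}
    - {"translation": [0.0505,-0.0169,0],"angular": [0,0,0],"hand": 0.085}
    - {"translation": [0.0505,-0.0169,0],"angular": [0,0,0],"hand": 0.085}
    - {"translation": [0.0505,-0.0169,0],"angular": [0,0,0],"hand": 0.085}

```text
time_s: 1.65
eef_pos: [0.3442, -0.246, 0.2316]
eef_rot: [0.0, 0.946, 0.325, 0.0]
wrist_force: [-0.0, -0.1, 0.1]
opening: 0.995
```

Emit:
apply_moves:
  plan:
    - {"translation": [0.0505,-0.0169,0],"angular": [0,0,0],"hand": 0.07}
    - {"translation": [0.0505,-0.0169,0],"angular": [0,0,0],"hand": 0.07}
    - {"translation": [0.0505,-0.0169,0],"angular": [0,0,0],"hand": 0.07}
    - {"translation": [0.0505,-0.0169,0],"angular": [0,0,0],"hand": 0.07}
    - {"translation": [0.0505,-0.0169,0],"angular": [0,0,0],"hand": 0.07}
    - {"translation": [0.0505,-0.0169,0],"angular": [0,0,0],"hand": 0.07}
    - {"translation": [0.0505,-0.0169,0],"angular": [0,0,0],"hand": 0.07}
    - {"translation": [0.0505,-0.0169,0],"angular": [0,0,0],"hand": 0.07}
    - {"translation": [0.0505,-0.0169,0],"angular": [0,0,0],"hand": 0.07}
    - {"translation": [0,0,0],"angular": [0,0,0],"hand": 0.07}

```text
time_s: 2.9
eef_pos: [0.6087, 0.1553, 0.2305]
eef_rot: [-0.0, 0.945, 0.327, -0.0]
wrist_force: [-0.0, -0.1, 0.4]
opening: 0.818
```

```bash
python3 g.py .607 .1525 .010 -52; python3 -c "
from h import *
c=cam('top'); crop(c,195,100,365,260,4,'t4.png')"
```

```text
t 2.9 pos [0.6087 0.1553 0.2305] yang -51.78 F [-0.  -0.1  0.4] open 0.818 q [0.06 0.3  1.47 0.   1.38 0.96]
rotvec [-0.0008 -0.0001  0.0038] rows>= 0.020901962737052953 
 shift in NEW tool axes [-0.0031  0.0011  0.2205] world [-0.0017 -0.0028 -0.2205] rows>= 3.527681380945137
```

View pics/t4.png

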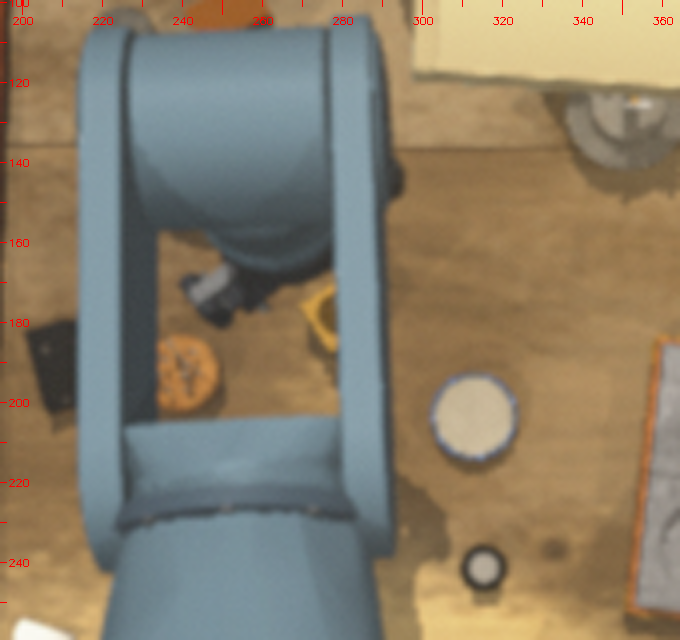

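Emit:
apply_moves:
  plan:
    - {"translation": [-0.003,0.001,0.03],"angular": [0,0,0.004],"hand": 0.065}
    - {"translation": [0,0,0.045],"angular": [0,0,0],"hand": 0.065}
    - {"translation": [0,0,0.045],"angular": [0,0,0],"hand": 0.065}
    - {"translation": [0,0,0.045],"angular": [0,0,0],"hand": 0.065}
    - {"translation": [0,0,0],"angular": [0,0,0],"hand": 0.065}

```text
time_s: 3.58
eef_pos: [0.6023, 0.1483, 0.0626]
eef_rot: [-0.001, 0.946, 0.323, -0.004]
wrist_force: [-0.0, -0.3, -0.1]
opening: 0.763
```

```bash
python3 g.py .607 .1525 .010 -52; python3 -c "
from h import *
c=cam('scene'); crop(c,190,120,330,240,5,'s4.png')"
```

```text
t 3.575 pos [0.6023 0.1483 0.0626] yang -52.29 F [-0.  -0.3 -0.1] open 0.763 q [ 0.05  0.48  1.59 -0.    1.08  0.96]
rotvec [-0.0048  0.0073 -0.0051] rows>= 0.05416253003142835 
 shift in NEW tool axes [ 0.0063 -0.0004  0.0526] world [ 0.0047  0.0042 -0.0526] rows>= 0.8470388227677251
```

View pics/s4.png

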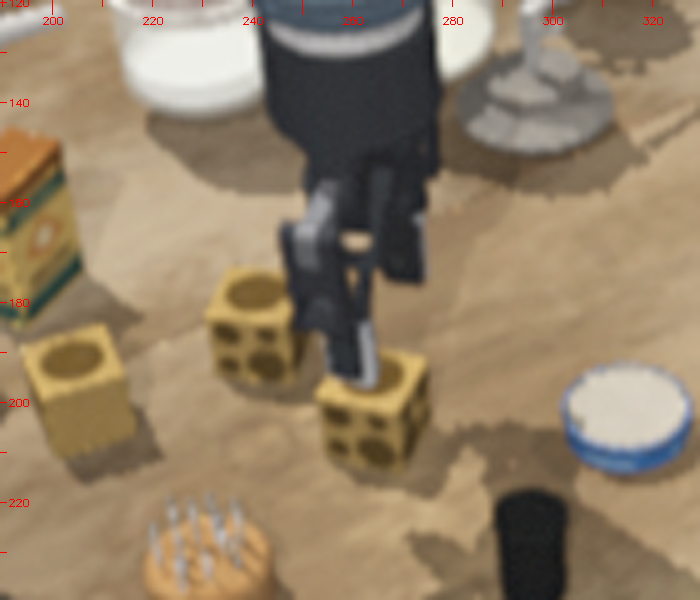

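```bash
python3 -c "
from h import *
c=cam('scene')
for s in (1,-1): print(proj(c,(.6023+s*.62*.033,.1483-s*.79*.033,.068)))
"; python3 g.py .607 .1525 .010 -52
```

```text
(np.float64(270.5446324747522), np.float64(176.34850736134874))
(np.float64(261.2076588746023), np.float64(194.56191332698938))
t 3.675 pos [0.6066 0.1489 0.0676] yang -52.27 F [0.5 0.4 1.2] open 0.759 q [ 0.05  0.47  1.59 -0.    1.08  0.96]
rotvec [ 0.0006 -0.0005 -0.0047] rows>= 0.025659924088854758 
 shift in NEW tool axes [ 0.0025 -0.0026  0.0576] world [ 0.0004  0.0036 -0.0576] rows>= 0.923359207537162
```

Emit:
apply_moves:
  plan:
    - {"translation": [0.0025,-0.0026,0],"angular": [0,0,0],"hand": 0.065}
    - {"translation": [0,0,0.028],"angular": [0,0,0],"hand": 0.065}
    - {"translation": [0,0,0.0275],"angular": [0,0,0],"hand": 0.065}
    - {"translation": [0,0,0],"angular": [0,0,0],"hand": 0.065}
    - {"translation": [0,0,0],"angular": [0,0,0],"hand": 0.02}
    - {"translation": [0,0,0],"angular": [0,0,0],"hand": 0.02}
    - {"translation": [0,0,0],"angular": [0,0,0],"hand": 0.02}
    - {"translation": [0,0,0],"angular": [0,0,0],"hand": 0.02}

```text
time_s: 4.68
eef_pos: [0.6084, 0.1536, 0.0135]
eef_rot: [0.0, 0.946, 0.324, 0.002]
wrist_force: [-1.1, 0.6, 6.8]
opening: 0.46
```

```bash
python3 g.py .607 .1525 .16 -52; python3 -c "
from h import *
c=cam('scene'); crop(c,190,120,330,240,5,'s5.png')"
```

```text
t 4.675 pos [0.6084 0.1536 0.0135] yang -52.22 F [-1.1  0.6  6.8] open 0.46 q [0.06 0.56 1.59 0.   0.99 0.97]
rotvec [ 0.0021 -0.0035 -0.0039] rows>= 0.03023136017004036 
 shift in NEW tool axes [-0.0018  0.     -0.1465] world [-0.0014 -0.0011  0.1465] rows>= 2.3444058801229235
```

View pics/s5.png

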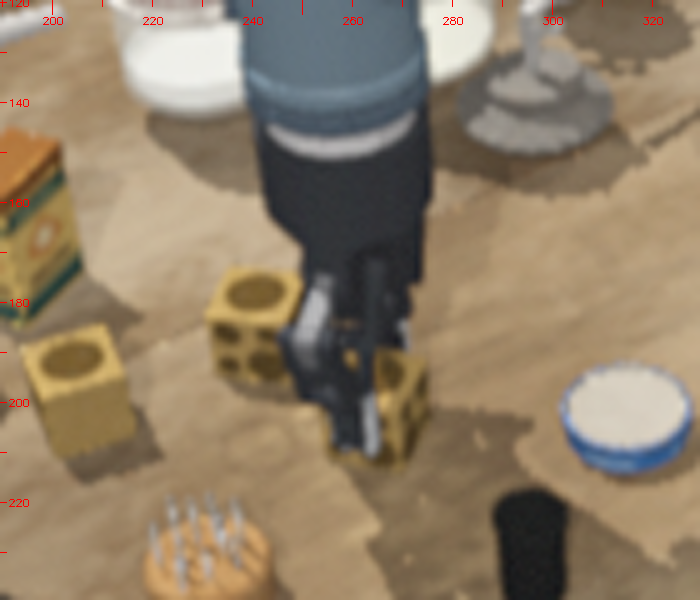

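Emit:
apply_moves:
  plan:
    - {"translation": [0,0,-0.03],"angular": [0,0,0],"hand": 0.02}
    - {"translation": [0,0,-0.05],"angular": [0,0,0],"hand": 0.02}
    - {"translation": [0,0,-0.05],"angular": [0,0,0],"hand": 0.02}
    - {"translation": [0,0,0],"angular": [0,0,0.153],"hand": 0.02}
    - {"translation": [0,0,0],"angular": [0,0,0.153],"hand": 0.02}
    - {"translation": [0,0,0],"angular": [0,0,0.153],"hand": 0.02}
    - {"translation": [0,0,0],"angular": [0,0,0.153],"hand": 0.02}
    - {"translation": [0,0,0],"angular": [0,0,0.153],"hand": 0.02}
    - {"translation": [0,0,0],"angular": [0,0,0],"hand": 0.02}

```text
time_s: 5.85
eef_pos: [0.6061, 0.1532, 0.1407]
eef_rot: [0.0, 0.999, -0.052, -0.0]
wrist_force: [0.1, 0.3, -5.1]
opening: 0.46
```

```bash
python3 g.py .537 -.118 .1435 -96
```

```text
t 5.85 pos [0.6061 0.1532 0.1407] yang -95.98 F [ 0.1  0.3 -5.1] open 0.46 q [ 0.06  0.38  1.55 -0.    1.21  1.73]
rotvec [0.0001 0.0005 0.0004] rows>= 0.0037272301822660076 
 shift in NEW tool axes [-0.0404  0.2769 -0.0028] world [-0.0691 -0.2712  0.0028] rows>= 4.4782067510682095
```

Emit:
apply_moves:
  plan:
    - {"translation": [-0.0067,0.0461,0],"angular": [0,0,0],"hand": 0.02}
    - {"translation": [-0.0067,0.0461,0],"angular": [0,0,0],"hand": 0.02}
    - {"translation": [-0.0067,0.0461,0],"angular": [0,0,0],"hand": 0.02}
    - {"translation": [-0.0067,0.0461,0],"angular": [0,0,0],"hand": 0.02}
    - {"translation": [-0.0067,0.0461,0],"angular": [0,0,0],"hand": 0.02}
    - {"translation": [-0.0067,0.0461,0],"angular": [0,0,0],"hand": 0.02}
    - {"translation": [0,0,0.04],"angular": [0,0,0],"hand": 0.02}
    - {"translation": [0,0,0.04],"angular": [0,0,0],"hand": 0.02}
    - {"translation": [0,0,0],"angular": [0,0,0],"hand": 0.02}
    - {"translation": [0,0,0],"angular": [0,0,0],"hand": 0.02}

```text
time_s: 7.1
eef_pos: [0.5383, -0.1179, 0.0622]
eef_rot: [0.0, 0.999, -0.052, 0.001]
wrist_force: [0.5, -0.5, -4.9]
opening: 0.462
```

```bash
python3 g.py .537 -.118 .0345 -96; python3 -c "
from h import *
c=cam('scene'); crop(c,320,100,460,220,5,'s6.png');c=cam('top'); crop(c,345,130,465,260,5,'t6.png')"
```

```text
t 7.1 pos [ 0.5383 -0.1179  0.0622] yang -95.96 F [ 0.5 -0.5 -4.9] open 0.462 q [-0.43  0.34  1.79 -0.    1.01  1.24]
rotvec [ 0.0006 -0.0017  0.0007] rows>= 0.01041791218559223 
 shift in NEW tool axes [-0.0013  0.0003  0.0277] world [-0.0013 -0.0001 -0.0277] rows>= 0.4440081910552655
```

View pics/s6.png

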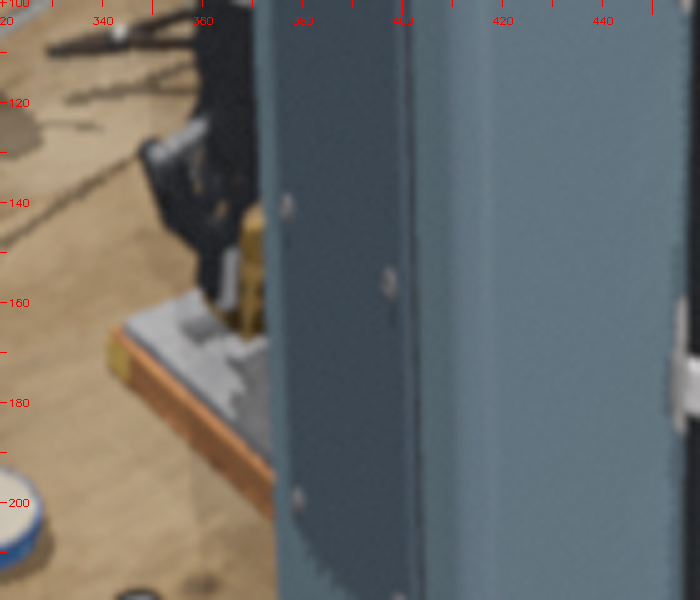

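View pics/t6.png

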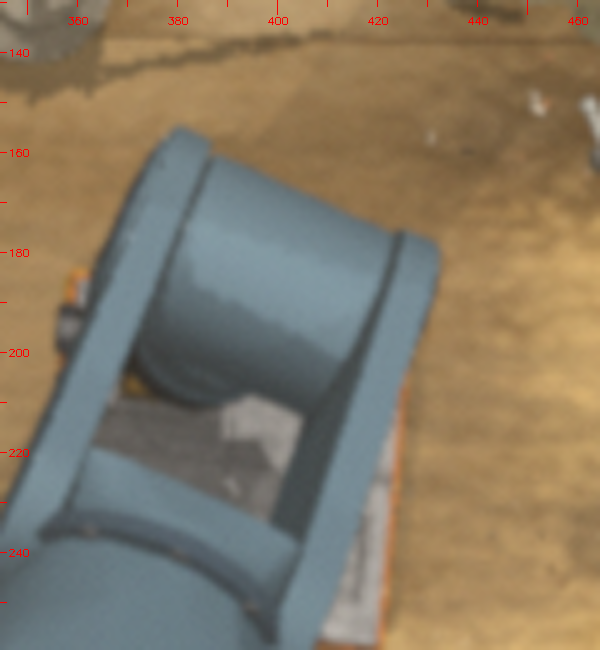

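Emit:
apply_moves:
  plan:
    - {"translation": [-0.0005,0,0.012],"angular": [0,0,0],"hand": 0.02}
    - {"translation": [0,0,0.008],"angular": [0,0,0],"hand": 0.02}
    - {"translation": [0,0,0.005],"angular": [0,0,0],"hand": 0.02}
    - {"translation": [0,0,0],"angular": [0,0,0],"hand": 0.02}

```text
time_s: 7.7
eef_pos: [0.5366, -0.1174, 0.0352]
eef_rot: [-0.0, 0.999, -0.053, -0.0]
wrist_force: [-0.0, 0.4, -4.9]
opening: 0.464
```

Emit:
apply_moves:
  plan:
    - {"translation": [0,0,0.001],"angular": [0,0,0],"hand": 0.02}
    - {"translation": [0,0,0],"angular": [0,0,0],"hand": 0.05}
    - {"translation": [0,0,0],"angular": [0,0,0],"hand": 0.06}
    - {"translation": [0,0,0],"angular": [0,0,0],"hand": 0.06}
    - {"translation": [0,0,-0.03],"angular": [0,0,0],"hand": 0.06}
    - {"translation": [0,0,-0.05],"angular": [0,0,0],"hand": 0.06}
    - {"translation": [0,0,-0.05],"angular": [0,0,0],"hand": 0.06}
    - {"translation": [0,0,0],"angular": [0,0,0],"hand": 0.06}

```text
time_s: 8.7
eef_pos: [0.5401, -0.1189, 0.1701]
eef_rot: [0.002, 0.999, -0.053, 0.005]
wrist_force: [0.5, 0.5, -0.2]
opening: 0.7
```

```bash
python3 g.py .5695 .3485 .16 -74
```

```text
t 8.7 pos [ 0.5401 -0.1189  0.1701] yang -96.05 F [ 0.5  0.5 -0.2] open 0.7 q [-0.43  0.19  1.73  0.    1.21  1.24]
rotvec [ 0.005  -0.0088 -0.3848] rows>= 2.0613455129604756 
 shift in NEW tool axes [ 0.1571 -0.4412  0.0101] world [ 0.0294  0.4674 -0.0101] rows>= 7.494888704565915
```

Emit:
apply_moves:
  plan:
    - {"translation": [0,0,0],"angular": [0,0,-0.1283],"hand": 0.058}
    - {"translation": [0,0,0],"angular": [0,0,-0.1283],"hand": 0.058}
    - {"translation": [0,0,0],"angular": [0,0,-0.1283],"hand": 0.058}
    - {"translation": [0.0178,-0.0488,0],"angular": [0,0,0],"hand": 0.058}
    - {"translation": [0.0178,-0.0488,0],"angular": [0,0,0],"hand": 0.058}
    - {"translation": [0.0178,-0.0488,0],"angular": [0,0,0],"hand": 0.058}
    - {"translation": [0.0178,-0.0488,0],"angular": [0,0,0],"hand": 0.058}
    - {"translation": [0.0178,-0.0488,0],"angular": [0,0,0],"hand": 0.058}
    - {"translation": [0.0178,-0.0488,0],"angular": [0,0,0],"hand": 0.058}
    - {"translation": [0.0178,-0.0488,0],"angular": [0,0,0],"hand": 0.058}

```text
time_s: 9.95
eef_pos: [0.562, 0.2468, 0.1638]
eef_rot: [0.0, 0.99, 0.139, -0.001]
wrist_force: [0.7, -0.7, -0.5]
opening: 0.68
```

Emit:
apply_moves:
  plan:
    - {"translation": [0.0178,-0.0488,0],"angular": [0,0,0],"hand": 0.058}
    - {"translation": [0.0178,-0.0488,0],"angular": [0,0,0],"hand": 0.058}
    - {"translation": [0,0,0.04],"angular": [0,0,0],"hand": 0.058}
    - {"translation": [0,0,0.04],"angular": [0,0,0],"hand": 0.058}
    - {"translation": [0,0,0.03],"angular": [0,0,0],"hand": 0.058}
    - {"translation": [0,0,0],"angular": [0,0,0],"hand": 0.058}
    - {"translation": [0,0,0],"angular": [0,0,0],"hand": 0.058}

```text
time_s: 10.82
eef_pos: [0.5704, 0.349, 0.0556]
eef_rot: [-0.0, 0.99, 0.139, 0.0]
wrist_force: [1.0, -0.8, -0.1]
opening: 0.675
```

```bash
python3 g.py .5695 .3485 .01 -74; python3 -c "
from h import *
c=cam('scene'); crop(c,150,170,270,280,5,'s7.png')
c=cam('scene'); crop(c,330,120,450,220,5,'s7b.png');c=cam('top'); crop(c,345,180,435,265,6,'t7.png')"
```

```text
t 10.825 pos [0.5704 0.349  0.0556] yang -74.01 F [ 1.  -0.8 -0.1] open 0.675 q [ 0.37  0.57  1.47 -0.    1.1   1.66]
rotvec [-0.0001 -0.0009 -0.0001] rows>= 0.005064311022042231 
 shift in NEW tool axes [-0.001   0.0002  0.0456] world [-0.0009 -0.0005 -0.0456] rows>= 0.729345894498182
```

View pics/s7.png

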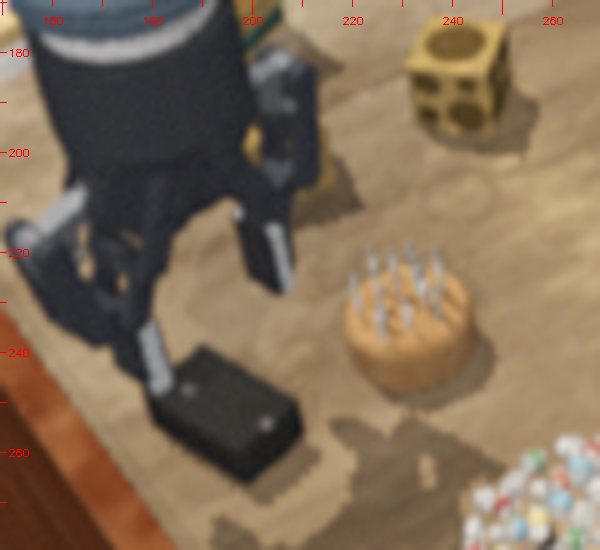

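View pics/t7.png

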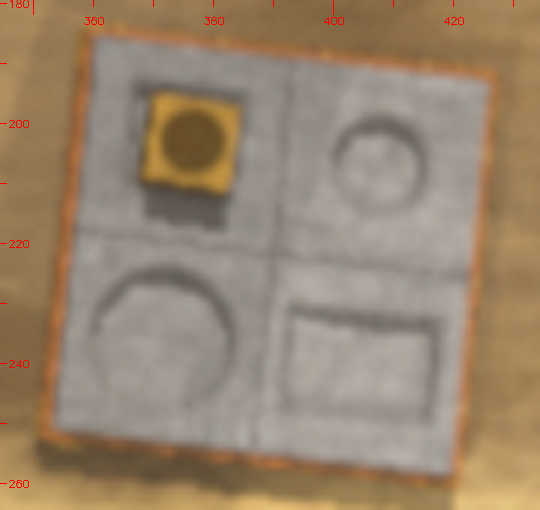

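View pics/s7b.png

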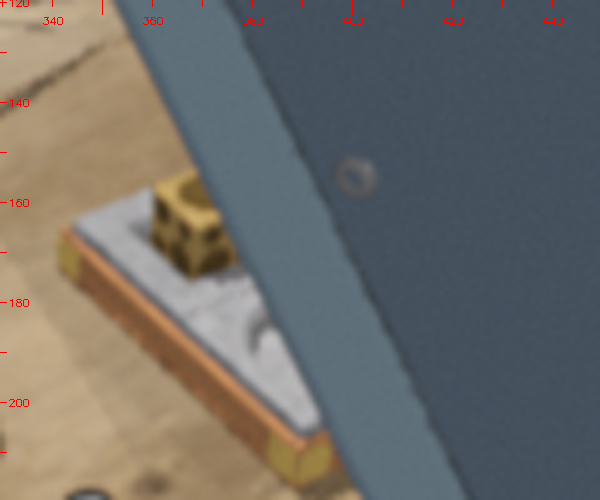

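Emit:
apply_moves:
  plan:
    - {"translation": [-0.001,0,0.025],"angular": [0,0,0],"hand": 0.058}
    - {"translation": [0,0,0.02],"angular": [0,0,0],"hand": 0.058}
    - {"translation": [0,0,0],"angular": [0,0,0],"hand": 0.058}
    - {"translation": [0,0,0],"angular": [0,0,0],"hand": 0.02}
    - {"translation": [0,0,0],"angular": [0,0,0],"hand": 0.02}
    - {"translation": [0,0,0],"angular": [0,0,0],"hand": 0.02}
    - {"translation": [0,0,0],"angular": [0,0,0],"hand": 0.02}

```text
time_s: 11.85
eef_pos: [0.5698, 0.3489, 0.0111]
eef_rot: [-0.0, 0.99, 0.139, 0.001]
wrist_force: [-0.2, 0.0, 5.9]
opening: 0.401
```

```bash
python3 g.py .4353 -.1995 .16 -6; python3 -c "
from h import *
c=cam('scene'); crop(c,150,170,270,280,5,'s8.png')
c=cam('top'); print(unproj(c,376.3,203.3,.061))"
```

```text
t 11.85 pos [0.5698 0.3489 0.0111] yang -74.0 F [-0.2  0.   5.9] open 0.401 q [0.37 0.63 1.48 0.   1.03 1.66]
rotvec [ 1.1000e-03 -2.1000e-03 -1.1869e+00] rows>= 6.355388950926185 
 shift in NEW tool axes [-0.5595 -0.0765 -0.1489] world [-0.1345 -0.5484  0.1489] rows>= 9.343981707152611
[ 0.53456866 -0.11691887  0.061     ]
```

View pics/s8.png

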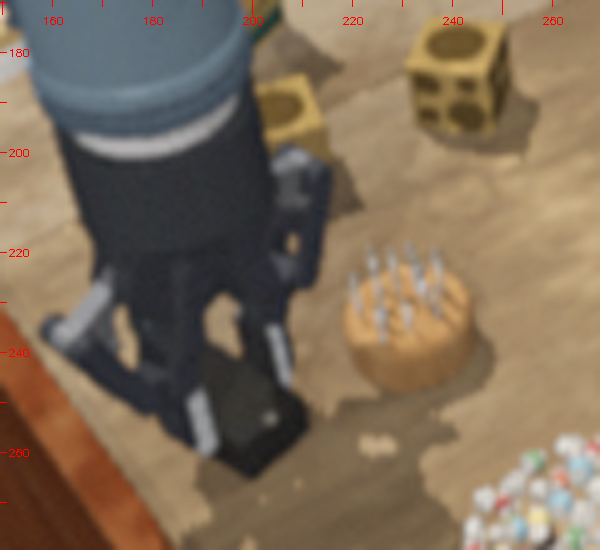

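Emit:
apply_moves:
  plan:
    - {"translation": [0,0,-0.03],"angular": [0,0,0],"hand": 0.02}
    - {"translation": [0,0,-0.05],"angular": [0,0,0],"hand": 0.02}
    - {"translation": [0,0,-0.06],"angular": [0,0,0],"hand": 0.02}
    - {"translation": [0,0,0],"angular": [0,0,-0.1696],"hand": 0.02}
    - {"translation": [0,0,0],"angular": [0,0,-0.1696],"hand": 0.02}
    - {"translation": [0,0,0],"angular": [0,0,-0.1696],"hand": 0.02}
    - {"translation": [0,0,0],"angular": [0,0,-0.1696],"hand": 0.02}
    - {"translation": [0,0,0],"angular": [0,0,-0.1696],"hand": 0.02}
    - {"translation": [0,0,0],"angular": [0,0,-0.1696],"hand": 0.02}
    - {"translation": [0,0,0],"angular": [0,0,-0.1696],"hand": 0.02}

```text
time_s: 13.2
eef_pos: [0.5684, 0.3483, 0.1491]
eef_rot: [-0.0, 0.741, 0.671, -0.001]
wrist_force: [0.8, 1.0, -1.0]
opening: 0.404
```

```bash
python3 g.py .4353 -.1995 .15 -6; python3 -c "
from h import *
c=cam('scene'); crop(c,150,130,290,240,5,'s9.png')"
```

```text
t 13.2 pos [0.5684 0.3483 0.1491] yang -5.66 F [ 0.8  1.  -1. ] open 0.404 q [ 0.37  0.46  1.43 -0.    1.26  0.47]
rotvec [-0.0011  0.0006  0.0059] rows>= 0.03221252757491604 
 shift in NEW tool axes [-0.5587 -0.0751 -0.0009] world [-0.1331 -0.5478  0.0009] rows>= 9.019785007926272
```

View pics/s9.png

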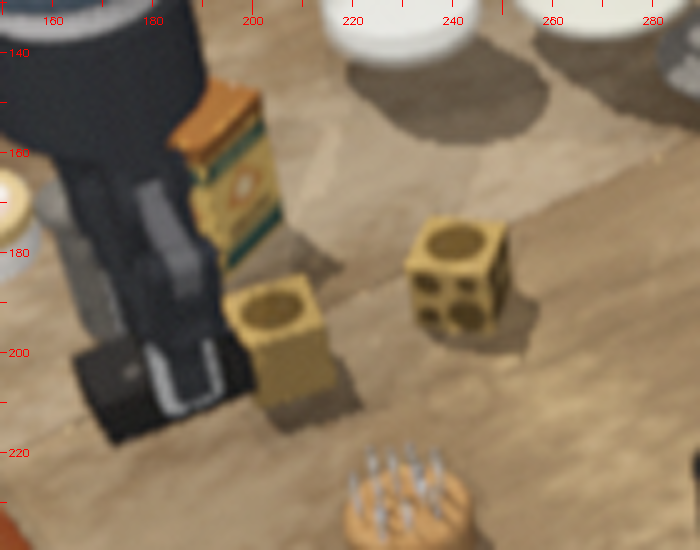

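Emit:
apply_moves:
  plan:
    - {"translation": [-0.0559,-0.0075,0],"angular": [0,0,0.006],"hand": 0.02}
    - {"translation": [-0.0559,-0.0075,0],"angular": [0,0,0],"hand": 0.02}
    - {"translation": [-0.0559,-0.0075,0],"angular": [0,0,0],"hand": 0.02}
    - {"translation": [-0.0559,-0.0075,0],"angular": [0,0,0],"hand": 0.02}
    - {"translation": [-0.0559,-0.0075,0],"angular": [0,0,0],"hand": 0.02}
    - {"translation": [-0.0559,-0.0075,0],"angular": [0,0,0],"hand": 0.02}
    - {"translation": [-0.0559,-0.0075,0],"angular": [0,0,0],"hand": 0.02}
    - {"translation": [-0.0559,-0.0075,0],"angular": [0,0,0],"hand": 0.02}
    - {"translation": [-0.0559,-0.0075,0],"angular": [0,0,0],"hand": 0.02}
    - {"translation": [-0.0559,-0.0075,0],"angular": [0,0,0],"hand": 0.02}

```text
time_s: 14.5
eef_pos: [0.4323, -0.2005, 0.1499]
eef_rot: [0.0, 0.746, 0.666, 0.0]
wrist_force: [0.7, 0.5, -0.8]
opening: 0.401
```

Emit:
apply_moves:
  plan:
    - {"translation": [0,0,0.04],"angular": [0,0,0],"hand": 0.02}
    - {"translation": [0,0,0.04],"angular": [0,0,0],"hand": 0.02}
    - {"translation": [0,0,0],"angular": [0,0,0],"hand": 0.02}
    - {"translation": [0,0,0],"angular": [0,0,0],"hand": 0.02}

```text
time_s: 15.0
eef_pos: [0.4337, -0.1992, 0.0709]
eef_rot: [0.001, 0.745, 0.667, 0.0]
wrist_force: [-0.0, -0.8, -1.2]
opening: 0.404
```

```bash
python3 g.py .4353 -.1995 .032 -6; python3 -c "
from h import *
c=cam('top'); crop(c,345,160,465,280,5,'t10.png');c=cam('scene'); crop(c,330,100,470,220,5,'s10.png')"
```

```text
t 15.0 pos [ 0.4337 -0.1992  0.0709] yang -6.36 F [-0.  -0.8 -1.2] open 0.404 q [-0.68  0.18  1.97 -0.    0.99 -0.57]
rotvec [ 0.0009  0.0006 -0.0063] rows>= 0.03431104322592775 
 shift in NEW tool axes [-0.0002  0.0016  0.0389] world [ 0.0016 -0.0003 -0.0389] rows>= 0.6229173688360546
```

View pics/t10.png

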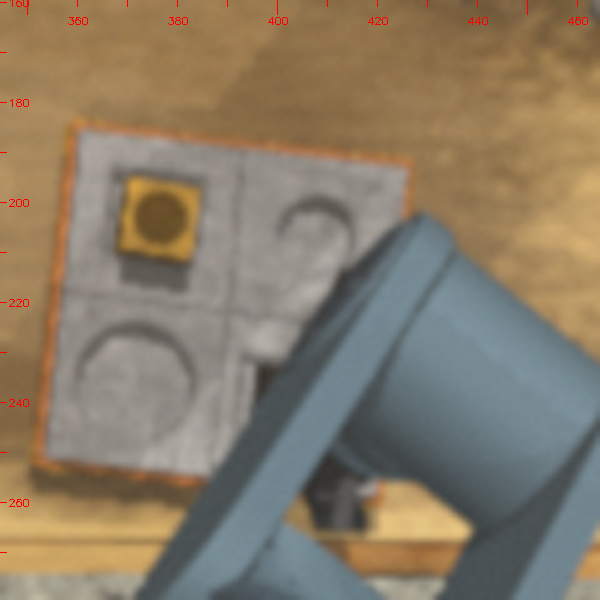

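View pics/s10.png

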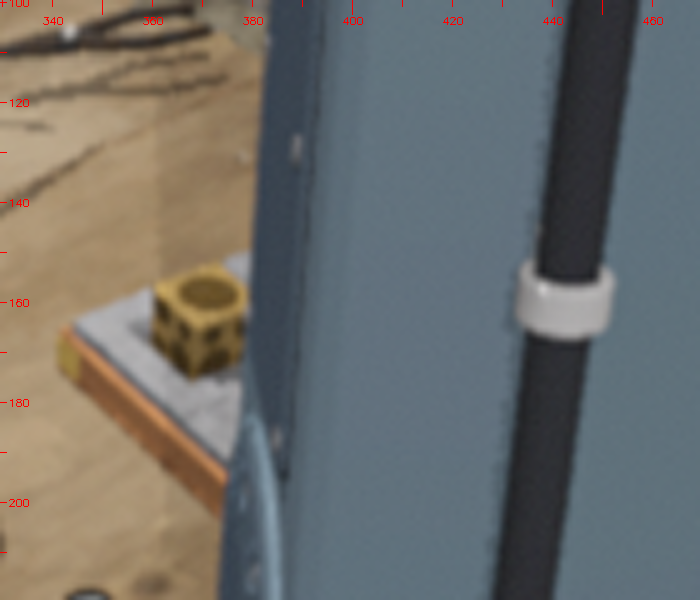

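Emit:
apply_moves:
  plan:
    - {"translation": [0,0.0012,0.015],"angular": [0,0,-0.004],"hand": 0.02}
    - {"translation": [0,0,0.012],"angular": [0,0,0],"hand": 0.02}
    - {"translation": [0,0,0.006],"angular": [0,0,0],"hand": 0.02}
    - {"translation": [0,0,0.003],"angular": [0,0,0],"hand": 0.02}
    - {"translation": [0,0,0],"angular": [0,0,0],"hand": 0.02}

```text
time_s: 15.72
eef_pos: [0.4341, -0.1989, 0.0335]
eef_rot: [-0.0, 0.744, 0.668, -0.0]
wrist_force: [0.3, -0.2, -1.2]
opening: 0.406
```

Emit:
apply_moves:
  plan:
    - {"translation": [0,0,0.0015],"angular": [0,0,0],"hand": 0.02}
    - {"translation": [0,0,0],"angular": [0,0,0],"hand": 0.02}

```text
time_s: 15.98
eef_pos: [0.4344, -0.1991, 0.0324]
eef_rot: [0.0, 0.744, 0.668, 0.0]
wrist_force: [-0.1, -0.2, -1.0]
opening: 0.403
```

Emit:
apply_moves:
  plan:
    - {"translation": [0,0,0],"angular": [0,0,0],"hand": 0.045}
    - {"translation": [0,0,0],"angular": [0,0,0],"hand": 0.055}
    - {"translation": [0,0,0],"angular": [0,0,0],"hand": 0.055}
    - {"translation": [0,0,0],"angular": [0,0,0],"hand": 0.055}
    - {"translation": [0,0,-0.03],"angular": [0,0,0],"hand": 0.055}
    - {"translation": [0,0,-0.05],"angular": [0,0,0],"hand": 0.055}
    - {"translation": [0,0,-0.03],"angular": [0,0,0],"hand": 0.055}
    - {"translation": [0,0,0],"angular": [0,0,0],"hand": 0.055}
    - {"translation": [0,0,0],"angular": [0,0,0],"hand": 0.055}

```text
time_s: 17.1
eef_pos: [0.4338, -0.1986, 0.1415]
eef_rot: [-0.001, 0.744, 0.669, -0.0]
wrist_force: [-0.4, -0.5, -0.9]
opening: 0.647
```

```bash
python3 g.py .4297 .0494 .14 -6
```

```text
t 17.1 pos [ 0.4338 -0.1986  0.1415] yang -6.09 F [-0.4 -0.5 -0.9] open 0.647 q [-0.68  0.07  1.93 -0.    1.15 -0.57]
rotvec [-0.001  -0.0006 -0.0017] rows>= 0.010699157084197407 
 shift in NEW tool axes [ 0.2462 -0.03    0.0015] world [-0.0041  0.248  -0.0015] rows>= 3.9687629041739094
```

Emit:
apply_moves:
  plan:
    - {"translation": [0.0492,-0.006,0],"angular": [0,0,0],"hand": 0.055}
    - {"translation": [0.0492,-0.006,0],"angular": [0,0,0],"hand": 0.055}
    - {"translation": [0.0492,-0.006,0],"angular": [0,0,0],"hand": 0.055}
    - {"translation": [0.0492,-0.006,0],"angular": [0,0,0],"hand": 0.055}
    - {"translation": [0.0492,-0.006,0],"angular": [0,0,0],"hand": 0.055}
    - {"translation": [0,0,0.04],"angular": [0,0,0],"hand": 0.055}
    - {"translation": [0,0,0.04],"angular": [0,0,0],"hand": 0.055}
    - {"translation": [0,0,0],"angular": [0,0,0],"hand": 0.055}
    - {"translation": [0,0,0],"angular": [0,0,0],"hand": 0.055}

```text
time_s: 18.23
eef_pos: [0.4306, 0.0486, 0.0625]
eef_rot: [-0.0, 0.744, 0.668, -0.0]
wrist_force: [0.3, -0.5, 0.5]
opening: 0.64
```

```bash
python3 g.py .4297 .0494 .01 -6; python3 -c "
from h import *
c=cam('top'); crop(c,270,170,440,280,4.5,'t11.png');c=cam('scene'); crop(c,280,130,440,260,5,'s11.png')"
```

```text
t 18.225 pos [0.4306 0.0486 0.0625] yang -6.11 F [ 0.3 -0.5  0.5] open 0.64 q [-0.16  0.11  2.08 -0.    0.95 -0.06]
rotvec [-0.0008 -0.     -0.002 ] rows>= 0.011327779117792912 
 shift in NEW tool axes [ 0.0007 -0.001   0.0525] world [-0.0009  0.0008 -0.0525] rows>= 0.8408905607354897
```

View pics/t11.png

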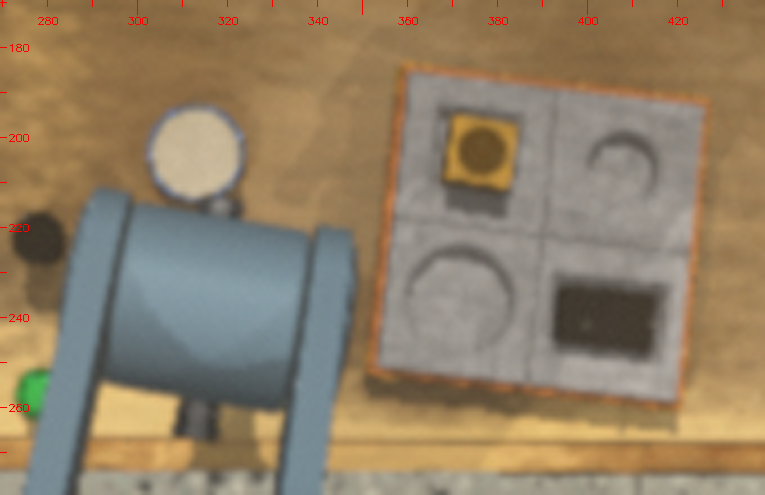

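View pics/s11.png

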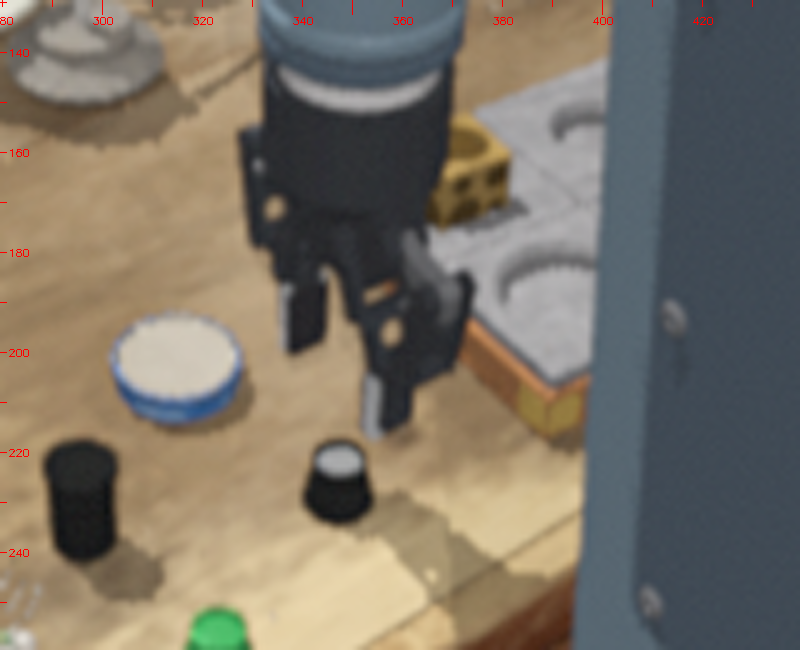

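Emit:
apply_moves:
  plan:
    - {"translation": [0.0005,-0.0005,0.03],"angular": [0,0,0],"hand": 0.055}
    - {"translation": [0,0,0.022],"angular": [0,0,0],"hand": 0.055}
    - {"translation": [0,0,0],"angular": [0,0,0],"hand": 0.055}
    - {"translation": [0,0,0],"angular": [0,0,0],"hand": 0.02}
    - {"translation": [0,0,0],"angular": [0,0,0],"hand": 0.02}
    - {"translation": [0,0,0],"angular": [0,0,0],"hand": 0.02}
    - {"translation": [0,0,0],"angular": [0,0,0],"hand": 0.02}
    - {"translation": [0,0,0],"angular": [0,0,0],"hand": 0.02}

```text
time_s: 19.32
eef_pos: [0.4315, 0.0491, 0.0121]
eef_rot: [0.001, 0.744, 0.669, 0.001]
wrist_force: [-1.3, 0.1, 5.4]
opening: 0.372
```

```bash
python3 g.py .528 -.209 .14 -51; python3 -c "
from h import *
c=cam('scene'); crop(c,280,150,440,270,5,'s12.png')"
```

```text
t 19.325 pos [0.4315 0.0491 0.0121] yang -6.09 F [-1.3  0.1  5.4] open 0.372 q [-0.16  0.22  2.09 -0.    0.83 -0.05]
rotvec [ 0.0027 -0.0008  0.7838] rows>= 4.197274589919088 
 shift in NEW tool axes [-0.0874  0.2613 -0.1279] world [ 0.0965 -0.2581  0.1279] rows>= 4.860407299132316
```

View pics/s12.png

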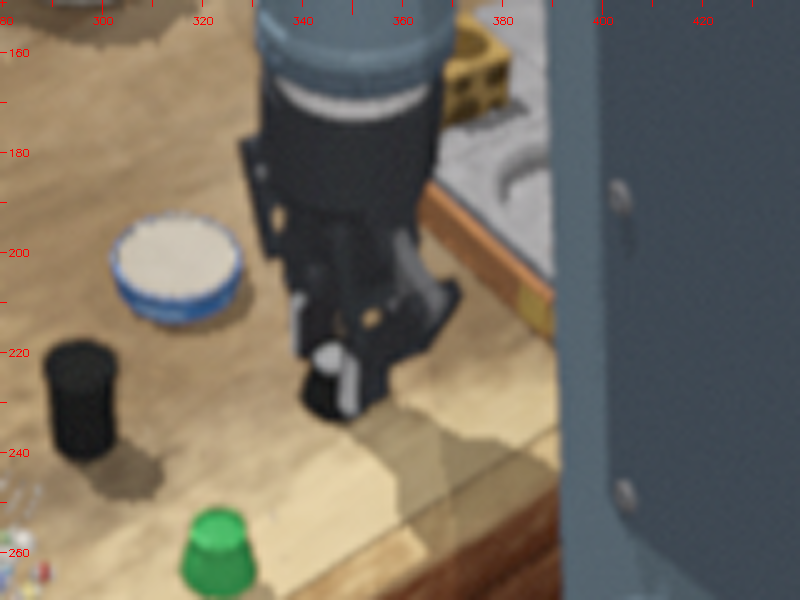

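Emit:
apply_moves:
  plan:
    - {"translation": [0,0,-0.03],"angular": [0,0,0],"hand": 0.02}
    - {"translation": [0,0,-0.05],"angular": [0,0,0],"hand": 0.02}
    - {"translation": [0,0,-0.04],"angular": [0,0,0],"hand": 0.02}
    - {"translation": [-0.0411,0.0205,0],"angular": [0,0,0],"hand": 0.02}
    - {"translation": [-0.0411,0.0205,0],"angular": [0,0,0],"hand": 0.02}
    - {"translation": [-0.0411,0.0205,0],"angular": [0,0,0],"hand": 0.02}
    - {"translation": [-0.0411,0.0205,0],"angular": [0,0,0],"hand": 0.02}
    - {"translation": [-0.0411,0.0205,0],"angular": [0,0,0],"hand": 0.02}
    - {"translation": [-0.0411,0.0205,0],"angular": [0,0,0],"hand": 0.02}
    - {"translation": [0,0,0],"angular": [0,0,0],"hand": 0.02}

```text
time_s: 20.62
eef_pos: [0.5275, -0.2124, 0.1319]
eef_rot: [0.002, 0.745, 0.667, 0.0]
wrist_force: [-0.4, -0.2, 0.1]
opening: 0.37
```

Emit:
apply_moves:
  plan:
    - {"translation": [0,0,0.03],"angular": [0,0,0],"hand": 0.02}
    - {"translation": [0,0,0.03],"angular": [0,0,0],"hand": 0.02}
    - {"translation": [0,0,0],"angular": [0,0,0],"hand": 0.02}
    - {"translation": [0,0,0],"angular": [0,0,0],"hand": 0.02}

```text
time_s: 21.12
eef_pos: [0.5269, -0.2089, 0.0718]
eef_rot: [0.001, 0.744, 0.669, 0.0]
wrist_force: [0.8, -0.7, -0.4]
opening: 0.373
```

```bash
python3 g.py .528 -.209 .0331 -6; python3 -c "
from h import *
c=cam('top'); crop(c,345,160,465,280,5,'t13.png');c=cam('scene'); crop(c,330,90,470,210,5,'s13.png')"
```

```text
t 21.125 pos [ 0.5269 -0.2089  0.0718] yang -6.07 F [ 0.8 -0.7 -0.4] open 0.373 q [-0.59  0.36  1.74  0.    1.04 -0.48]
rotvec [ 0.0015  0.0007 -0.0012] rows>= 0.01104221319479955 
 shift in NEW tool axes [-0.      0.0011  0.0387] world [ 0.0011 -0.0001 -0.0387] rows>= 0.6200656204630413
```

View pics/t13.png

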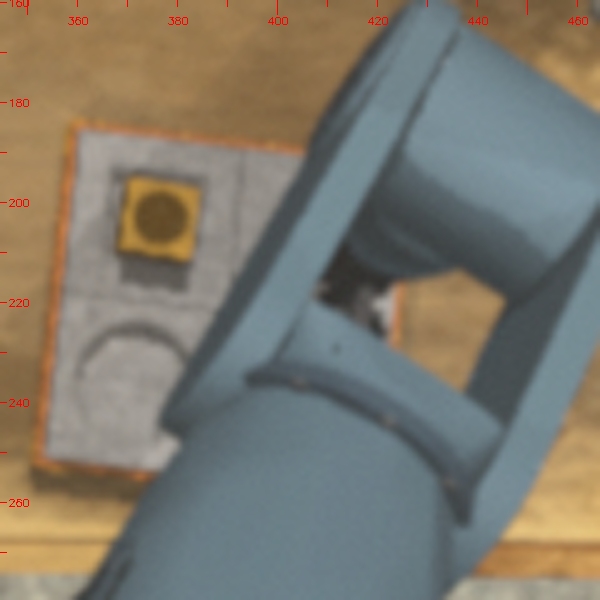

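View pics/s13.png

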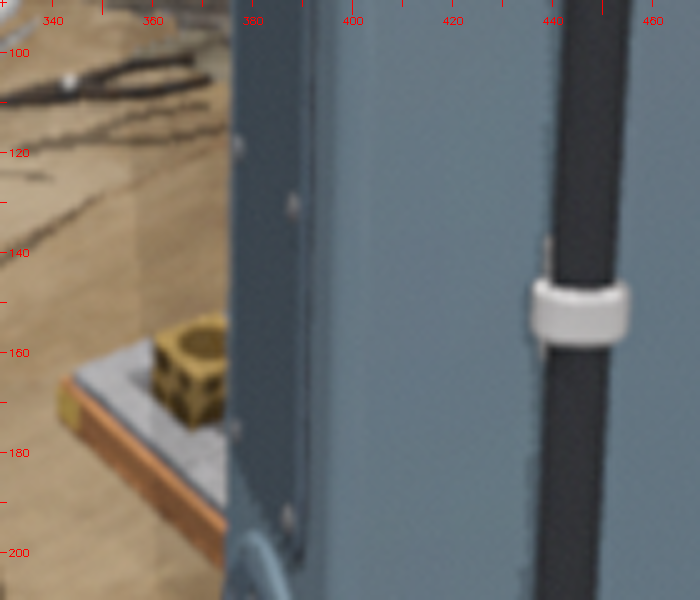

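Emit:
apply_moves:
  plan:
    - {"translation": [0,0.0005,0.018],"angular": [0,0,0],"hand": 0.02}
    - {"translation": [0,0,0.011],"angular": [0,0,0],"hand": 0.02}
    - {"translation": [0,0,0.006],"angular": [0,0,0],"hand": 0.02}
    - {"translation": [0,0,0.003],"angular": [0,0,0],"hand": 0.02}
    - {"translation": [0,0,0],"angular": [0,0,0],"hand": 0.02}
    - {"translation": [0,0,0],"angular": [0,0,0],"hand": 0.02}

```text
time_s: 21.98
eef_pos: [0.526, -0.2085, 0.0331]
eef_rot: [-0.001, 0.744, 0.669, -0.0]
wrist_force: [-6.2, 3.5, 11.7]
opening: 0.372
```

Emit:
apply_moves:
  plan:
    - {"translation": [0.001,-0.002,0],"angular": [0,0,0],"hand": 0.02}
    - {"translation": [0,0,0],"angular": [0,0,0],"hand": 0.02}

```text
time_s: 22.22
eef_pos: [0.5257, -0.2084, 0.0331]
eef_rot: [0.001, 0.744, 0.668, 0.0]
wrist_force: [-0.1, 0.1, 5.4]
opening: 0.37
```

Emit:
apply_moves:
  plan:
    - {"translation": [0,0,0],"angular": [0,0,0],"hand": 0.04}
    - {"translation": [0,0,0],"angular": [0,0,0],"hand": 0.05}
    - {"translation": [0,0,0],"angular": [0,0,0],"hand": 0.05}
    - {"translation": [0,0,0],"angular": [0,0,0],"hand": 0.05}
    - {"translation": [0,0,-0.03],"angular": [0,0,0],"hand": 0.05}
    - {"translation": [0,0,-0.05],"angular": [0,0,0],"hand": 0.05}
    - {"translation": [0,0,-0.04],"angular": [0,0,0],"hand": 0.05}
    - {"translation": [0,0,0],"angular": [0,0,0],"hand": 0.05}
    - {"translation": [0,0,0],"angular": [0,0,0],"hand": 0.05}

```text
time_s: 23.35
eef_pos: [0.5244, -0.2075, 0.1517]
eef_rot: [-0.0, 0.744, 0.669, -0.0]
wrist_force: [-1.2, -0.2, -0.3]
opening: 0.583
```

```bash
python3 g.py .5653 .2656 .15 -6
```

```text
t 23.35 pos [ 0.5244 -0.2075  0.1517] yang -6.1 F [-1.2 -0.2 -0.3] open 0.583 q [-0.59  0.24  1.71 -0.    1.2  -0.48]
rotvec [-0.0007 -0.0003 -0.0017] rows>= 0.009884429070971274 
 shift in NEW tool axes [ 0.4748 -0.0088  0.0017] world [ 0.0409  0.4731 -0.0017] rows>= 7.598146894818132
```

Emit:
apply_moves:
  plan:
    - {"translation": [0.0527,-0.001,0],"angular": [0,0,0],"hand": 0.078}
    - {"translation": [0.0527,-0.001,0],"angular": [0,0,0],"hand": 0.078}
    - {"translation": [0.0527,-0.001,0],"angular": [0,0,0],"hand": 0.078}
    - {"translation": [0.0527,-0.001,0],"angular": [0,0,0],"hand": 0.078}
    - {"translation": [0.0527,-0.001,0],"angular": [0,0,0],"hand": 0.078}
    - {"translation": [0.0527,-0.001,0],"angular": [0,0,0],"hand": 0.078}
    - {"translation": [0.0527,-0.001,0],"angular": [0,0,0],"hand": 0.078}
    - {"translation": [0.0527,-0.001,0],"angular": [0,0,0],"hand": 0.078}
    - {"translation": [0.0527,-0.001,0],"angular": [0,0,0],"hand": 0.078}

```text
time_s: 24.48
eef_pos: [0.565, 0.2662, 0.15]
eef_rot: [-0.001, 0.744, 0.668, -0.002]
wrist_force: [-0.1, -0.8, 0.8]
opening: 0.917
```

Emit:
apply_moves:
  plan:
    - {"translation": [0,0,0.04],"angular": [0,0,0],"hand": 0.078}
    - {"translation": [0,0,0.04],"angular": [0,0,0],"hand": 0.078}
    - {"translation": [0,0,0],"angular": [0,0,0],"hand": 0.078}
    - {"translation": [0,0,0],"angular": [0,0,0],"hand": 0.078}

```text
time_s: 24.98
eef_pos: [0.5664, 0.2647, 0.0726]
eef_rot: [-0.0, 0.744, 0.668, -0.0]
wrist_force: [0.2, 0.1, 0.5]
opening: 0.914
```

```bash
python3 g.py .5653 .2656 .006 -6; python3 -c "
from h import *
c=cam('scene'); crop(c,170,140,310,260,5,'s14.png');c=cam('top'); crop(c,345,180,435,265,6,'t14.png')"
```

```text
t 24.975 pos [0.5664 0.2647 0.0726] yang -6.11 F [0.2 0.1 0.5] open 0.914 q [0.25 0.47 1.58 0.   1.09 0.35]
rotvec [-0.0003  0.0001 -0.002 ] rows>= 0.010632209910436265 
 shift in NEW tool axes [ 0.0008 -0.0012  0.0666] world [-0.0011  0.0009 -0.0666] rows>= 1.0651655185965203
```

View pics/s14.png

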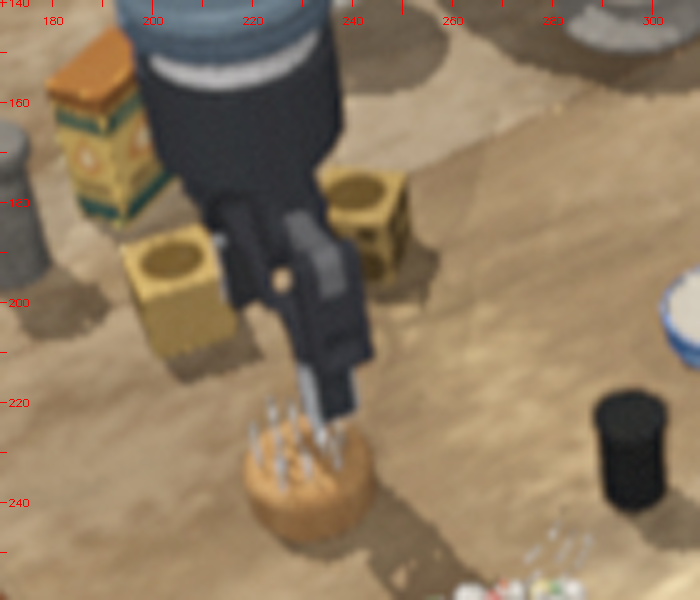

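View pics/t14.png

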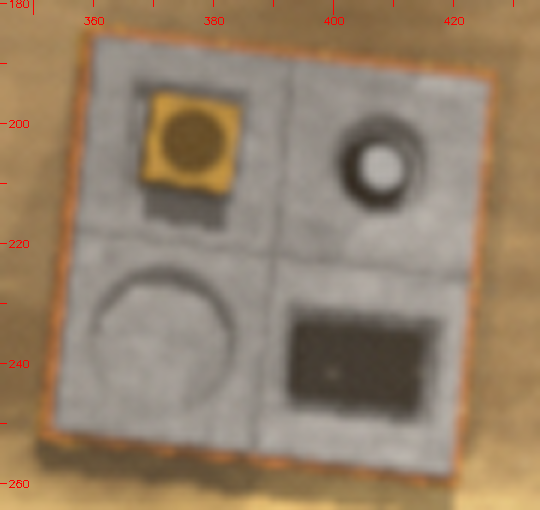

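Emit:
apply_moves:
  plan:
    - {"translation": [0.0008,-0.001,0.025],"angular": [0,0,0],"hand": 0.078}
    - {"translation": [0,0,0.02],"angular": [0,0,0],"hand": 0.078}
    - {"translation": [0,0,0.0185],"angular": [0,0,0],"hand": 0.078}
    - {"translation": [0,0,0],"angular": [0,0,0],"hand": 0.078}
    - {"translation": [0,0,0],"angular": [0,0,0],"hand": 0.04}
    - {"translation": [0,0,0],"angular": [0,0,0],"hand": 0.04}
    - {"translation": [0,0,0],"angular": [0,0,0],"hand": 0.04}
    - {"translation": [0,0,0],"angular": [0,0,0],"hand": 0.04}

```text
time_s: 26.08
eef_pos: [0.5665, 0.266, 0.0101]
eef_rot: [0.001, 0.744, 0.669, 0.001]
wrist_force: [-0.4, -0.1, 5.1]
opening: 0.628
```

```bash
python3 g.py .4450 -.107 .15 -6; python3 -c "
from h import *
c=cam('scene'); crop(c,170,140,310,260,5,'s15.png')"
```

```text
t 26.075 pos [0.5665 0.266  0.0101] yang -6.09 F [-0.4 -0.1  5.1] open 0.628 q [0.25 0.56 1.6  0.   0.98 0.36]
rotvec [ 0.0023 -0.0009 -0.0016] rows>= 0.015818760435925668 
 shift in NEW tool axes [-0.3837 -0.0818 -0.1399] world [-0.1215 -0.373   0.1399] rows>= 6.663911810397211
```

View pics/s15.png

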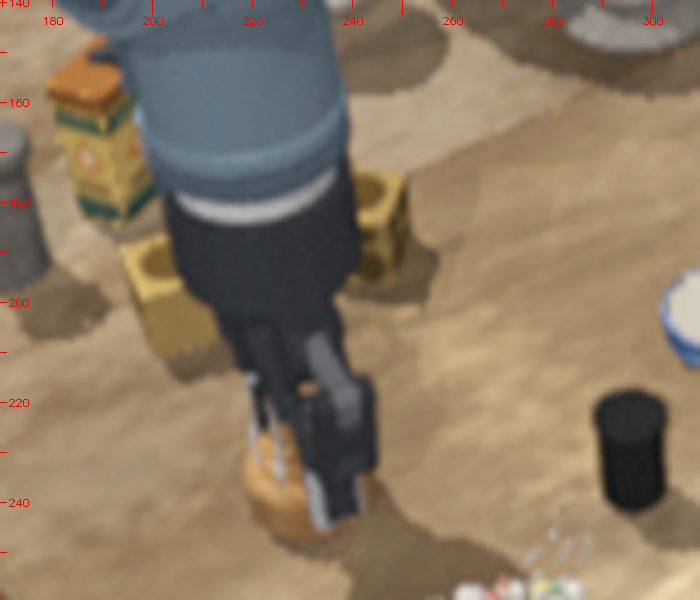

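Emit:
apply_moves:
  plan:
    - {"translation": [0,0,-0.03],"angular": [0,0,0],"hand": 0.04}
    - {"translation": [0,0,-0.05],"angular": [0,0,0],"hand": 0.04}
    - {"translation": [0,0,-0.05],"angular": [0,0,0],"hand": 0.04}
    - {"translation": [-0.048,-0.0102,0],"angular": [0,0,0],"hand": 0.04}
    - {"translation": [-0.048,-0.0102,0],"angular": [0,0,0],"hand": 0.04}
    - {"translation": [-0.048,-0.0102,0],"angular": [0,0,0],"hand": 0.04}
    - {"translation": [-0.048,-0.0102,0],"angular": [0,0,0],"hand": 0.04}

```text
time_s: 27.0
eef_pos: [0.5033, 0.0778, 0.1385]
eef_rot: [-0.0, 0.744, 0.669, -0.0]
wrist_force: [1.6, -0.1, -1.3]
opening: 0.627
```

Emit:
apply_moves:
  plan:
    - {"translation": [-0.048,-0.0102,0],"angular": [0,0,0],"hand": 0.04}
    - {"translation": [-0.048,-0.0102,0],"angular": [0,0,0],"hand": 0.04}
    - {"translation": [-0.048,-0.0102,0],"angular": [0,0,0],"hand": 0.04}
    - {"translation": [-0.048,-0.0102,0],"angular": [0,0,0],"hand": 0.04}
    - {"translation": [0,0,0.035],"angular": [0,0,0],"hand": 0.04}
    - {"translation": [0,0,0.035],"angular": [0,0,0],"hand": 0.04}
    - {"translation": [0,0,0],"angular": [0,0,0],"hand": 0.04}
    - {"translation": [0,0,0],"angular": [0,0,0],"hand": 0.04}

```text
time_s: 28.0
eef_pos: [0.4439, -0.1076, 0.0696]
eef_rot: [0.0, 0.744, 0.669, 0.0]
wrist_force: [1.0, 0.9, -1.4]
opening: 0.626
```

```bash
python3 g.py .4450 -.107 .0311 -6; python3 -c "
from h import *
c=cam('top'); crop(c,335,160,465,280,5,'t16.png');c=cam('scene'); crop(c,320,90,470,220,5,'s16.png')"
```

```text
t 28.0 pos [ 0.4439 -0.1076  0.0696] yang -6.07 F [ 1.   0.9 -1.4] open 0.626 q [-0.5   0.14  2.02 -0.    0.98 -0.39]
rotvec [ 0.0006  0.0003 -0.0013] rows>= 0.007726853983315455 
 shift in NEW tool axes [0.0007 0.001  0.0385] world [ 0.0011  0.0006 -0.0385] rows>= 0.616865628675078
```

View pics/t16.png

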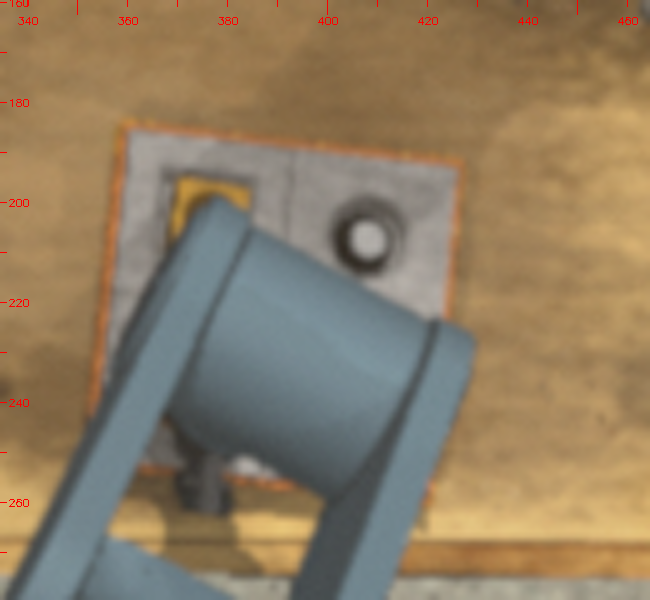

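View pics/s16.png

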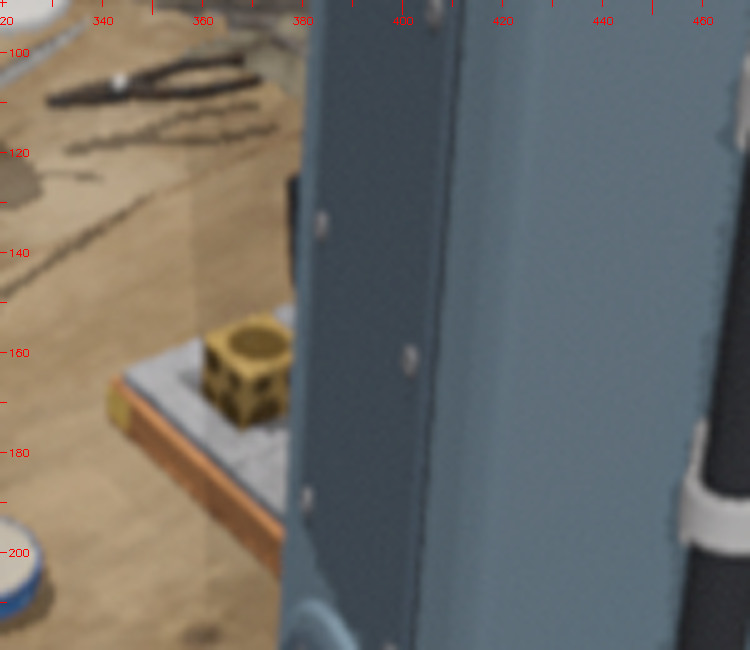

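Emit:
apply_moves:
  plan:
    - {"translation": [0.0005,0.0005,0.018],"angular": [0,0,0],"hand": 0.04}
    - {"translation": [0,0,0.01],"angular": [0,0,0],"hand": 0.04}
    - {"translation": [0,0,0.006],"angular": [0,0,0],"hand": 0.04}
    - {"translation": [0,0,0.003],"angular": [0,0,0],"hand": 0.04}
    - {"translation": [0,0,0],"angular": [0,0,0],"hand": 0.04}
    - {"translation": [0,0,0],"angular": [0,0,0],"hand": 0.04}

```text
time_s: 28.85
eef_pos: [0.4442, -0.1072, 0.0321]
eef_rot: [0.0, 0.744, 0.668, 0.0]
wrist_force: [0.8, -0.4, -1.5]
opening: 0.629
```

Emit:
apply_moves:
  plan:
    - {"translation": [0,0,0.001],"angular": [0,0,0],"hand": 0.04}
    - {"translation": [0,0,0],"angular": [0,0,0],"hand": 0.06}
    - {"translation": [0,0,0],"angular": [0,0,0],"hand": 0.072}
    - {"translation": [0,0,0],"angular": [0,0,0],"hand": 0.072}
    - {"translation": [0,0,0],"angular": [0,0,0],"hand": 0.072}
    - {"translation": [0,0,-0.03],"angular": [0,0,0],"hand": 0.072}
    - {"translation": [0,0,-0.05],"angular": [0,0,0],"hand": 0.072}
    - {"translation": [0,0,-0.05],"angular": [0,0,0],"hand": 0.072}
    - {"translation": [0,0,-0.03],"angular": [0,0,0],"hand": 0.072}
    - {"translation": [0,0,0],"angular": [0,0,0],"hand": 0.072}

```text
time_s: 30.1
eef_pos: [0.4457, -0.1079, 0.1935]
eef_rot: [0.003, 0.744, 0.669, 0.001]
wrist_force: [0.0, 0.6, -0.0]
opening: 0.842
```

Emit:
apply_moves:
  plan:
    - {"translation": [0.05,0,0],"angular": [0,0,0],"hand": 0.072}
    - {"translation": [0.05,0,0],"angular": [0,0,0],"hand": 0.072}
    - {"translation": [0.05,0,0],"angular": [0,0,0],"hand": 0.072}
    - {"translation": [0.05,0,0],"angular": [0,0,0],"hand": 0.072}
    - {"translation": [0.05,0,0],"angular": [0,0,0],"hand": 0.072}
    - {"translation": [0.05,0,0],"angular": [0,0,0],"hand": 0.072}
    - {"translation": [0,0,0],"angular": [0,0,0],"hand": 0.072}

```text
time_s: 30.98
eef_pos: [0.4746, 0.194, 0.189]
eef_rot: [-0.001, 0.742, 0.67, -0.001]
wrist_force: [-0.1, -0.1, 0.7]
opening: 0.845
```

```bash
python3 -c "
from h import *
c=cam('top'); crop(c,345,180,435,265,6,'t17.png');cv2.imwrite('pics/tf.png',c['img'][...,::-1]);c=cam('scene'); crop(c,320,120,450,220,6,'s17.png');cv2.imwrite('pics/sf.png',c['img'][...,::-1])"
```

```text
(no output)
```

View pics/t17.png

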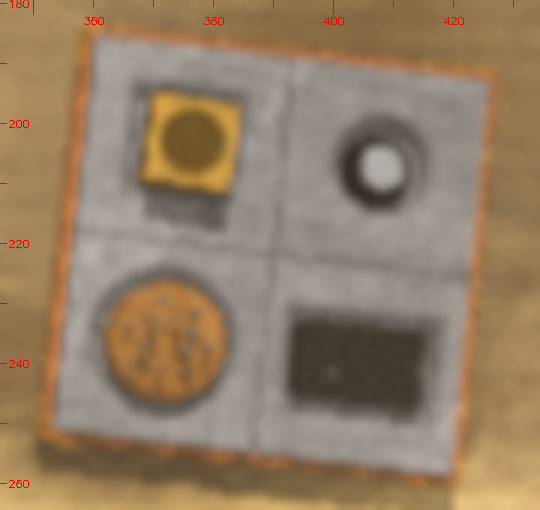

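View pics/sf.png

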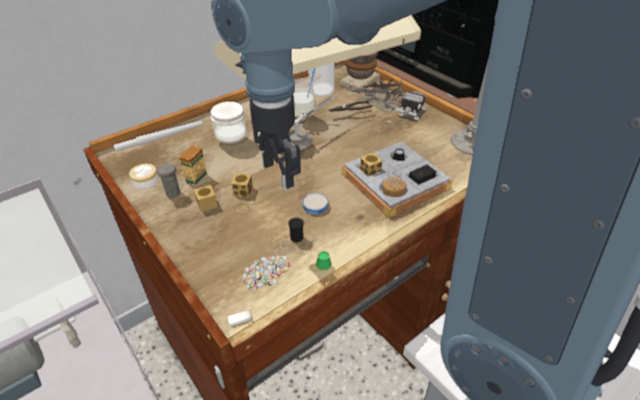

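View pics/s17.png

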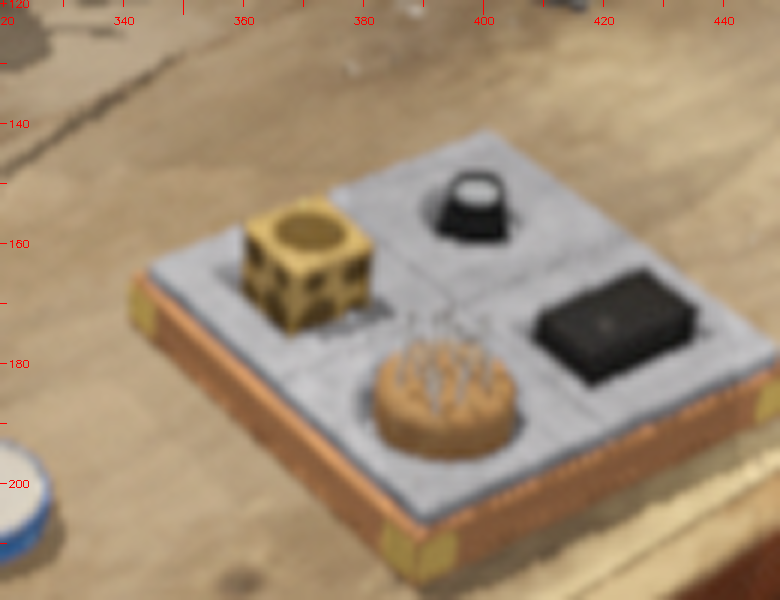

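```bash
python3 -c "
from h import *
t=cam('top');s=cam('scene')
def tri(a,b):
    def ray(c,p):
        d=unproj(c,*p,0)-np.array(c['eye']); return np.array(c['eye']),d/np.linalg.norm(d)
    (p,d),(q,e)=ray(t,a),ray(s,b)
    k=np.linalg.lstsq(np.stack([d,-e],1),q-p,rcond=None)[0]
    x,y=p+k[0]*d,q+k[1]*e; return ((x+y)/2).round(4),np.linalg.norm(x-y).round(4)
print('ref cube before (z.04)',tri((279.1,177.7),(264.2,194)))
print('ref loupe before (z.028)',tri((315.5,241.5),(347.5,221.6)))
print('cube (exp .061)',tri((376.5,202.8),(371.2,158.2)))
print('loupe (exp .049)',tri((408,207.3),(399,151.2)))
for n,p in dict(ch=(.4344,-.1991,.045),st=(.4442,-.1072,.047),lo=(.5257,-.2084,.049)).items(): print(n,np.round(proj(t,p),1),np.round(proj(s,p),1))
"
```

```text
ref cube before (z.04) (array([0.6067, 0.1528, 0.041 ]), np.float64(0.0002))
ref loupe before (z.028) (array([0.4299, 0.0497, 0.0241]), np.float64(0.001))
cube (exp .061) (array([ 0.5362, -0.1176,  0.0595]), np.float64(0.0002))
loupe (exp .049) (array([ 0.5256, -0.2066,  0.0466]), np.float64(0.0004))
ch [405.5 240.2] [423.8 169.9]
st [372.3 236.4] [394.3 182.3]
lo [408.8 207.2] [399.7 150.2]
```

```bash
python3 -c "
from bench import ctrl
print(ctrl.hand_in(), ctrl.get_obs()['time_s'])"
```

```text
the job is handed in; nothing more can be done
the job is handed in; nothing more can be done
```

I packed the dapping cube nearest the base, then the charcoal block, the loupe and the burr stand, each into its own cutout. I handed the job in just after 31 s, with the gripper clear at z ≈ 0.19 m.

- **Positions:** Last pictures from both cameras show all four pieces level inside their cutouts. The film canister, blue tin, green cone and other cubes stand where they were.
- **Heights of the cube and loupe:** From both cameras, the cube top came out at 59.5 mm (61 mm expected seated). The loupe top came out at 46.6 mm (49 mm expected). Both are within the error I saw on known heights, about 1–4 mm.
- **Heights of the charcoal block and burr stand:** I only checked these by projecting where a seated piece should appear. The stand matched. The charcoal block appeared about 2 pixels lower than predicted, which does not suggest it is standing high.
- **Loupe contact:** It touched the side of its cutout on the way down, with about 7 N sideways. I moved it 2 mm and the side force went away; it sits a little off-centre but at floor height.

I released the cube, charcoal block and burr stand within about 1 mm of the floor rather than pressing them down, so no contact force confirmed those three.

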